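Swap the insert of a block heater

ROBOT

A 6-joint arm with a two-finger parallel gripper is mounted at the origin on a cart in front of the work surface, level with it; the furniture and walls round the work are solid. World frame = base frame: x ahead of the robot, y to its left, z up, the work surface at z = 0. Lengths are in m, angles in rad, forces in N, time in s.
With the tool pointing down it reaches from about 0.275 to 0.825 m from the base axis. Payload 5.2 kg.
Tool frame: the origin (TCP) lies midway between the tips of the shut fingers; the grasp point (between the pads) lies 19 mm behind it; z points along the fingers, x is the direction in which the jaws open and shut, and the axes are right-handed (so a half turn about z gives the same grasp; the last joint's range is limited). The gripper opens to 93 mm and grips with 3 to 60 N. Pads are 15 mm wide; open, the fingers measure 128 mm over their backs; the gripper's body (75 mm by 188 mm) begins 65 mm behind the grasp point.
Start: joints at [-1.374, 0.259, 1.535, -0, 1.348, -0.203], TCP at [0.214, -0.507, 0.219] pointing down, gripper open.
Joint ranges: [-3.14, 3.14], [-0.91, 2.08], [0.19, 2.58], [-1.22, 4.36], [0.22, 2.71], [-3.12, 3.12]. Speed limits (rad/s): [2.57, 2.57, 3.14, 3.14, 3.14, 3.14].

INTERFACE

Orientations are given as [roll, pitch, yaw] about the fixed x, y, z axes, in that order (R = Rz(yaw) Ry(pitch) Rx(roll)).
In Python, from workcell import arm, viewer gives the robot as it stands. The module is installed in compiled form; this text tells all that it offers.
- The arm moves only by the shell command python3 -m creep 'ROWS'. ROWS is a JSON object of lists of equal length, an entry for each row: "dr": the turn, a rotation vector about the world's x, y, z in degrees, a list of three; "travel": the shift along the world's x, y, z in mm, a list of three; "gripper": the closure, from -1 (fully open) to 1 (shut). A call has exactly 5 rows; each row shifts and turns the pose as measured when the row begins; what a row does not reach is not made up. A row lasts 1/10 s, in which the tool goes at most 50 mm and 8.59 degrees, less where a joint would pass 70% of its speed; a pose out of reach is approached as far as the arm can. A call with a gripper value outside its range is refused whole. The fingers move at their own pace and stop on an object; the grip force is fixed at half the most. Time passes only in rows, so rows that do not move let the fingers close, or fill a call up. It gives the time, the measured TCP pose, the force and the opening at its end, in the units of the state.
- arm.read_state(): the state, without advancing time (a new reading comes with each control period).
- viewer.read_camera(name): name is "scene" or "top"; returns a dict with "frame" (420x560x3 uint8, red, green, blue), "K" (3x3 intrinsics, pixels), "dist_coeffs" ([k1, k2, p1, p2, k3] as OpenCV has them; the pictures are not rectified), "cam_to_world" (4x4, takes a point from camera to world coordinates). Camera axes: x right, y up, looking along -z (the intrinsics and any distortion apply to the point x, -y, -z); pixel columns grow to the right and rows downward; lengths in m; the calibration is good to about 2 mm. A picture is of the moment at which its call begins. There is no depth.
- arm.finish_job(): hands the job in, once; it reports no verdict.
The state is a dict: "time_s": time; "joints": joint angles; "joint_vel": joint speeds; "effort": joint torques, N m; "eef_pos": TCP position; "orientation": TCP orientation; "wrist_force": force on the tool from outside, world axes, zero at the start; "ft_torque": the same for the moment, N m; "grip_width": finger opening in m.
Only numpy, scipy, OpenCV 4.12 (cv2) and the standard library are available. Lean on these libraries where they do the work, as an engineer would, in place of code of your own. Each camera call takes 0.05 s, during which the arm holds its last target. There are 200 camera calls.

TASK

Swap the used insert in the block heater for the clean one on the bench: the dropper bottle and the vial crowd its grip, so first lift them out and stand both upright in the clear tray. Then lift the used insert onto the middle of the round cork mat, lower the clean insert fully home into the heater, and put the bottle and the vial back upright, each in the hole of its own size in the clean insert. Keep the bottle and the vial upright all the way, and leave the specimen cup and the timer where they stand.

Things in the scene. Friction and masses are not known exactly. Their poses are not given: they have to be found in the camera images.
- block_heater: Block heater: low white box, 152 x 190 mm, 62 mm high, sloping panel towards -x; fixed. Origin on the bench under the centre of its well: a pocket 66 mm (x) by 130 mm (y), 28 mm deep (floor 34 mm above the bench), 5 mm bevelled rim. An insert fits either way round, its long side along the heater's y; when home its grip's centre is 97 mm above the bench.
- used_insert_grip (a point): Used insert, like the clean one in all sizes and axes; in the well at the start, the bottle and the vial in its holes. This point is the centre of its black bar grip: 40 mm (x) by 12 mm (y), 22 mm high, centre 63 mm above the insert's underside, bar's lower edge 12 mm above its top. Bottle and vial leave under 15 mm beside the grip (y).
- clean_insert_grip (a point): Clean insert, empty on the bench, turned any way: aluminium block 60 (x) x 124 (y) x 40 mm, 0.6 kg, same bar grip; this point is the grip's centre. Two round holes 28 mm deep (floor 12 mm above the underside), 4 mm bevelled rims, at x = 0: 40 mm wide at y = -34 mm, 28 mm wide at y = +32 mm. A tiny thermometer hole marks the +y end.
- bottle_mid (a point): Amber glass dropper bottle with a black rubber teat, 33 mm round body up to 60 mm above its underside, narrower above, 102 mm high, 0.07 kg. This point is its centre, 51 mm above its underside. At the start it stands in the 40 mm hole of the used insert.
- vial_mid (a point): Slim white reagent vial with a black dropper cap, 23 mm round, 107 mm high, 0.03 kg. This point is its centre, 53.5 mm above its underside. At the start it stands in the 28 mm hole of the used insert.
- clear_tray: Clear open tray, 114 mm (x) by 134 mm (y), walls 4 mm thick and 35 mm high, floor 3 mm above the bench; empty at the start, fixed. Origin: the centre of its underside.
- cork_mat: Round cork mat, 160 mm across and 8 mm thick, flat on the bench; empty at the start, fixed. Origin: the centre of its underside.
- cup_mid (a point): Specimen cup with a yellow screw lid, 51 mm round, 64 mm high, standing by; to be left alone. This point is its centre, 32 mm above its underside.
- timer_mid (a point): Small white bench timer, 39 x 68 mm, 51 mm high, standing by; to be left alone. This point is its centre, 25.5 mm above its underside.
There are look-alikes about, which are no part of the job. Leave any green look-alike of the part that bears bottle_mid alone.

How it is judged:
By the outcome, as a careful person would: the job done as asked, in the order asked, and still so for the second after the job is handed in, with the robot touching nothing.
It also fails if it takes over 141 s, if anything falls off the work surface, if the arm or the gripper's body presses on something with over 40 N, if the wrist force passes 120 N, or if a joint passes its speed limit or range.

## Working session

There is one attempt and no reset: what is moved stays moved. The work goes in short steps, Python scripts to look and compute and a shell command to move; the robot and the scene stay as the last step left them, time stands still between calls to the robot, and variables do not carry over. Pictures are saved under pics/ and viewed, about 12 in all and at most 16, crops included, and the job is handed in when it is done.

```bash
mkdir -p pics; cat > h.py <<'E'
import numpy as np, cv2
from workcell import arm, viewer
def shot(cam,name,crop=None,s=1):
    d=viewer.read_camera(cam); f=d["frame"]
    np.savez(f"pics/{name}.npz",**{k:np.array(v) for k,v in d.items()})
    save(f,name,crop,s); return d
def save(f,name,crop=None,s=1):
    if crop: f=f[crop[1]:crop[3],crop[0]:crop[2]]
    f=cv2.resize(f,None,fx=s,fy=s,interpolation=cv2.INTER_CUBIC)
    cv2.imwrite(f"pics/{name}.png",np.ascontiguousarray(f[:,:,::-1]))
def load(name): return np.load(f"pics/{name}.npz")
def p2w(d,uv,z):
    uv=np.array(uv,float).reshape(-1,1,2)
    n=cv2.undistortPoints(uv,np.array(d["K"],float),np.array(d["dist_coeffs"],float))[:,0]
    T=np.array(d["cam_to_world"]); r=np.c_[n[:,0],-n[:,1],-np.ones(len(n))]@T[:3,:3].T
    o=T[:3,3]; return o+r*((np.array(z)-o[2])/r[:,2])[:,None]
def w2p(d,P):
    T=np.array(d["cam_to_world"]); c=(np.atleast_2d(P)-T[:3,3])@T[:3,:3]
    c=c*[1,-1,-1]
    return cv2.projectPoints(c,np.zeros(3),np.zeros(3),np.array(d["K"],float),np.array(d["dist_coeffs"],float))[0][:,0]
E
python3 - <<'E'
from h import *
for c in("scene","top"):
    d=shot(c,c+"0",None,1.42); print(c,d["K"],d["dist_coeffs"],np.round(d["cam_to_world"],3))
print(arm.read_state())
E
```

```text
scene [[432.07777645   0.         279.45172454]
 [  0.         432.07777645 216.05570541]
 [  0.           0.           1.        ]] [-0.12064204  0.          0.          0.          0.        ] [[-0.821  0.244 -0.515 -0.056]
 [-0.57  -0.372  0.733  0.809]
 [-0.013  0.896  0.444  0.585]
 [ 0.     0.     0.     1.   ]]
top [[518.22056669   0.         280.56605112]
 [  0.         518.22056669 221.606903  ]
 [  0.           0.           1.        ]] [-0.04401129  0.          0.          0.          0.        ] [[-1.000e-03  9.870e-01 -1.630e-01  2.970e-01]
 [-1.000e+00 -2.000e-03 -6.000e-03 -4.200e-02]
 [-6.000e-03  1.630e-01  9.870e-01  1.516e+00]
 [ 0.000e+00  0.000e+00  0.000e+00  1.000e+00]]
{'time_s': 0.1, 'joints': array([-1.37380298e+00,  2.59218169e-01,  1.53597076e+00, -2.27928634e-05,
        1.34801874e+00, -2.02775274e-01]), 'joint_vel': array([ 3.56638789e-04,  6.15950951e-05, -1.05794988e-03, -1.06538545e-04,
       -1.91704828e-05,  1.84775916e-04]), 'effort': array([ 2.87625728e-03, -4.38207686e+01, -2.84644228e+01,  7.22409273e-02,
        3.62753752e-02, -4.98627435e-05]), 'eef_pos': array([ 0.21398937, -0.50612093,  0.21792997]), 'orientation': array([-3.14128917e+00,  1.58640370e-03, -1.17102242e+00]), 'wrist_force': array([-0.8621135 , -0.03329986,  0.06977056]), 'ft_torque': array([ 0.01104405, -0.00562626,  0.02833656]), 'grip_width': 0.09283983219154801}
```

View pics/scene0.png

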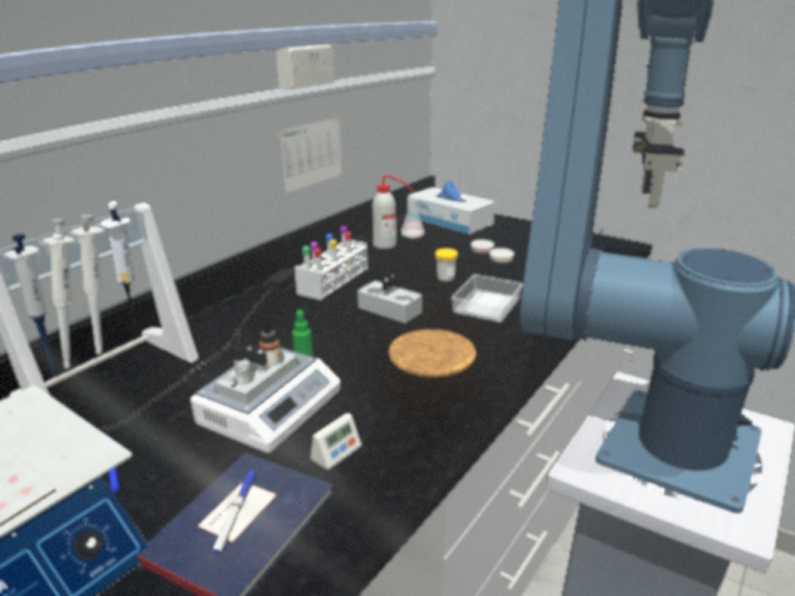

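View pics/top0.png

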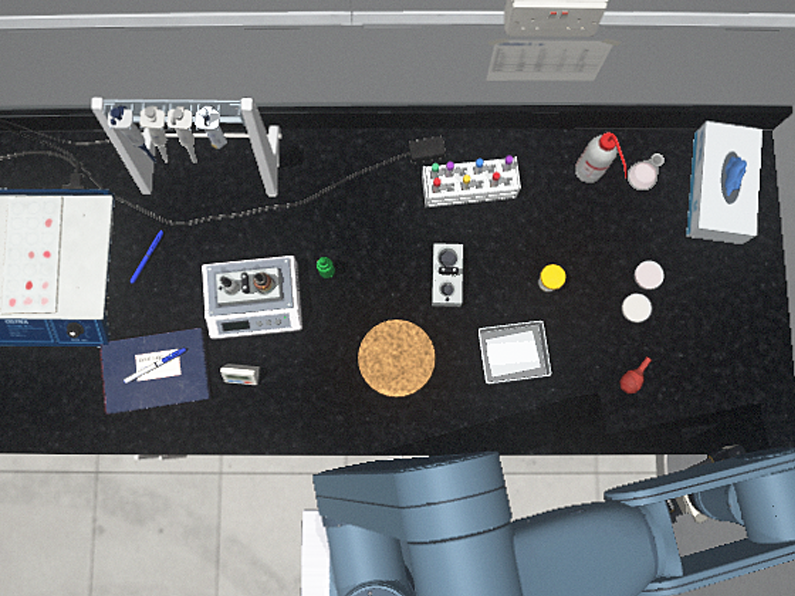

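The top view shows the heater at about (252,295), the clean insert at (448,274), the mat at (397,358), the tray at (515,352), the cup at (552,278) and the timer at (240,374). There are two bottles. The green one at (325,267) stands alone and is the look-alike. The amber one at (264,281), in the insert's hole, fits the description. I'll confirm it in an enlarged crop.

```bash
python3 - <<'E'
from h import *
f=load("top0")["frame"]
a=cv2.resize(f[172:242,138:243],None,fx=7.5,fy=7.5,interpolation=cv2.INTER_CUBIC)
b=cv2.resize(f[165:285,245:395],None,fx=4,fy=4,interpolation=cv2.INTER_CUBIC)
save(a,"cropA"); save(b,"cropB")
E
```

```text
(no output)
```

View pics/cropA.png

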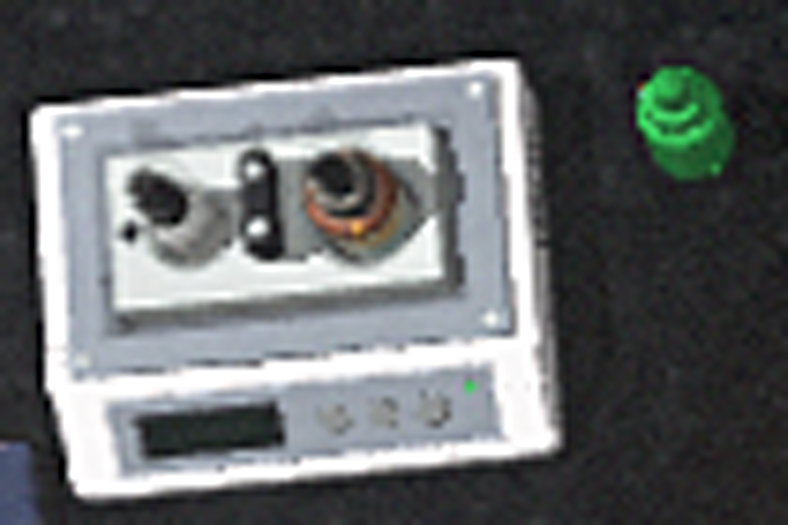

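View pics/cropB.png

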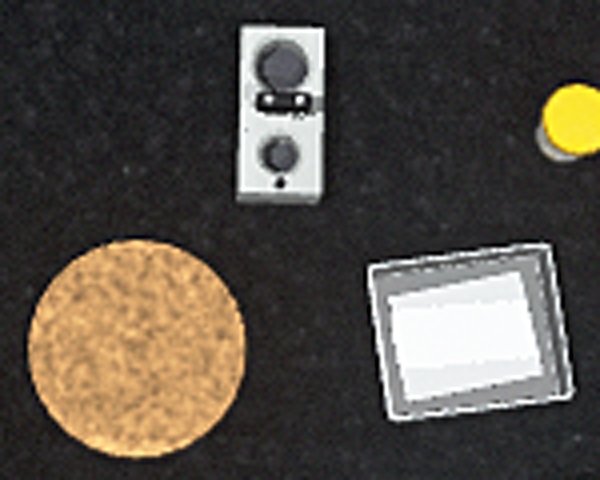

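The crop confirms it: the amber, black-teated bottle stands in the 40 mm hole at the right (335,175), the vial at the left (160,195), and the green bottle is apart. The clean insert has its thermometer mark at the near (-x) end, at cropB (280,183). Next I'll fit positions.

```bash
cat >> h.py <<'E'
def A(p): p=np.array(p,float); return (p+.5)/7.5-.5+[138,172]
def B(p): p=np.array(p,float); return (p+.5)/4-.5+[245,165]
def fit(d,uv,loc,yaw0,z):
    from scipy.optimize import least_squares
    c0=p2w(d,uv,np.full(len(uv),z)).mean(0)[:2]; loc=np.array(loc,float)
    def P(q): c,s=np.cos(q[2]),np.sin(q[2]); return np.c_[q[0]+c*loc[:,0]-s*loc[:,1],q[1]+s*loc[:,0]+c*loc[:,1],loc[:,2]]
    r=least_squares(lambda q:(w2p(d,P(q))-uv).ravel(),[*c0,yaw0]); return np.r_[r.x[:2],np.degrees(r.x[2])],np.sqrt((r.fun**2).mean())
E
python3 - <<'E'
from h import *
np.set_printoptions(precision=4,suppress=True)
d=load("top0")
print("used",fit(d,A([(105,157),(440,122),(447,285),(115,312)]),[(.03,.062,.074),(.03,-.062,.074),(-.03,-.062,.074),(-.03,.062,.074)],0,.074))
print("used grip",p2w(d,A([(258,165),(258,228),(258,205)]),[.108]*3))
print("vialtop,bottletop",p2w(d,A([(157,192),(335,175)]),[.153,.148]))
print("clean",fit(d,B([(240,27),(325,27),(323,192),(237,192)]),[(.03,-.062,.04),(.03,.062,.04),(-.03,.062,.04),(-.03,-.062,.04)][:0] or [(.03,-.062,.04),(-.03,-.062,.04),(-.03,.062,.04),(.03,.062,.04)],1.57,.04))
print("clean alt mirror? grip,thermo,holes",p2w(d,B([(283,101),(280,183),(282,65),(280,153)]),[.074,.04,.04,.04]))
print("mat",p2w(d,B([(137,349)]),[.008]))
print("tray",fit(d,B([(368,266),(549,243),(573,396),(392,420)]),[(.057,.067,.035),(.057,-.067,.035),(-.057,-.067,.035),(-.057,.067,.035)],0,.035))
print("cup",p2w(d,B([(578,119)]),[.064]),"timer",p2w(d,[(169,262)],[.05]),"green",p2w(d,A([(685,95)]),[.1]))
E
```

```text
used (array([0.5959, 0.269 , 5.2221]), np.float64(0.5370147012884189))
used grip [[0.6092 0.2693 0.108 ]
 [0.5853 0.2685 0.108 ]
 [0.5941 0.2688 0.108 ]]
vialtop,bottletop [[0.5895 0.2955 0.153 ]
 [0.5966 0.2324 0.148 ]]
clean (array([ 0.6285, -0.1333, 88.7431]), np.float64(0.33981386658334717))
clean alt mirror? grip,thermo,holes [[ 0.6266 -0.1325  0.074 ]
 [ 0.5735 -0.1318  0.04  ]
 [ 0.6613 -0.1343  0.04  ]
 [ 0.5957 -0.132   0.04  ]]
mat [[ 0.4564 -0.0279  0.008 ]]
tray (array([ 0.4663, -0.2679,  7.3457]), np.float64(0.39082099395642467))
cup [[ 0.6154 -0.3446  0.064 ]] timer [[0.4233 0.2839 0.05  ]] green [[0.6374 0.1115 0.1   ]]
```

Bearings are good enough to move. I'll go above the bottle first: delta about (384, 740, 22) mm and +72° about z.

```bash

python3 -m creep '{"dr":[[0,0,4],[0,0,4],[0,0,4],[0,0,4],[0,0,4]],"travel":[[19,37,1],[19,37,1],[19,37,1],[19,37,1],[19,37,1]],"gripper":[-0.5,-0.5,-0.5,-0.5,-0.5]}'
python3 -m creep '{"dr":[[0,0,4],[0,0,4],[0,0,4],[0,0,4],[0,0,4]],"travel":[[19,37,1],[19,37,1],[19,37,1],[19,37,1],[19,37,1]],"gripper":[-0.5,-0.5,-0.5,-0.5,-0.5]}'
```

```text
time_s: 0.6
eef_pos: [0.308, -0.3185, 0.2196]
orientation: [-3.141, 0.005, -0.818]
wrist_force: [0.7, -0.9, 0.6]
grip_width: 0.0699
time_s: 1.1
eef_pos: [0.4042, -0.1246, 0.2238]
orientation: [-3.14, 0.007, -0.456]
wrist_force: [-0.0, 0.3, -0.4]
grip_width: 0.0696
```

```bash

python3 -m creep '{"dr":[[0,0,3],[0,0,3],[0,0,3],[0,0,3],[0,0,3]],"travel":[[19,36,1],[19,36,1],[19,36,1],[19,36,1],[19,36,1]],"gripper":[-0.5,-0.5,-0.5,-0.5,-0.5]}'
python3 -m creep '{"dr":[[0,0,3],[0,0,3],[0,0,3],[0,0,3],[0,0,3]],"travel":[[19,36,1],[19,36,1],[19,36,1],[19,36,1],[15,25,0]],"gripper":[-0.5,-0.5,-0.5,-0.5,-0.5]}'
```

```text
time_s: 1.6
eef_pos: [0.5005, 0.0646, 0.228]
orientation: [-3.141, 0.008, -0.182]
wrist_force: [0.5, -0.6, 0.2]
grip_width: 0.0694
time_s: 2.1
eef_pos: [0.5929, 0.2433, 0.2298]
orientation: [-3.141, 0.012, 0.093]
wrist_force: [0.2, -0.5, 0.3]
grip_width: 0.07
```

```bash

python3 -m creep '{"dr":[[0,-0.7,0],[0,0,0],[0,0,0],[0,0,0],[0,0,0]],"travel":[[5,-9,-8],[0,0,-8],[0,0,-8],[0,0,-8],[0,0,-8]],"gripper":[-0.5,-0.5,-0.5,-0.5,-0.5]}'
python3 - <<'E'
from h import *
d=shot("top","t1"); e=shot("scene","s1")
a=cv2.resize(d["frame"][160:250,130:250],(480,360),interpolation=cv2.INTER_CUBIC)
b=cv2.resize(e["frame"][170:330,115:265],(338,360),interpolation=cv2.INTER_CUBIC)
save(np.hstack([a,b[:,:320]]),"c1"); print(arm.read_state()["eef_pos"],arm.read_state()["orientation"])
for n in("top","scene"): print(w2p(d if n=="top" else e,[[.598,.234,.1]]))
E
```

```text
time_s: 2.6
eef_pos: [0.5978, 0.2384, 0.1852]
orientation: [-3.141, 0.003, 0.099]
wrist_force: [-0.1, 0.8, -0.3]
grip_width: 0.0695
[0.59715432 0.23817954 0.18431616] [-3.14155091  0.00504385  0.09869682]
[[184.98483675 198.07611011]]
[[189.61678872 242.84235701]]
```

View pics/c1.png

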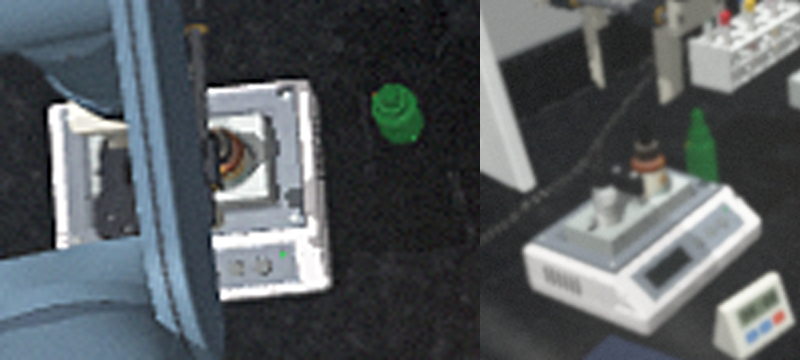

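The view shows the fingers straddling above the bottle (scene crop teat 648,142). The projection of my estimate lands on the bottle's neck (648,164). Now I descend, grip and lift.

```bash

python3 -m creep '{"dr":[[0,-0.3,-0.4],[0,0,0],[0,0,0],[0,0,0],[0,0,0]],"travel":[[1,-4,-15],[0,0,-15],[0,0,-15],[0,0,-15],[0,0,-15]],"gripper":[-0.5,-0.5,-0.5,-0.5,-0.5]}'
python3 -m creep '{"dr":[[0,0,0],[0,0,0],[0,0,0],[0,0,0],[0,0,0]],"travel":[[0,0,-12],[0,0,-10],[0,0,-5],[0,0,0],[0,0,0]],"gripper":[-0.5,-0.5,-0.5,-0.5,-0.5]}'
```

```text
time_s: 3.2
eef_pos: [0.6008, 0.2331, 0.1122]
orientation: [-3.141, -0.01, 0.089]
wrist_force: [-0.2, -0.4, -0.9]
grip_width: 0.0698
time_s: 3.7
eef_pos: [0.6005, 0.2323, 0.0833]
orientation: [-3.141, -0.009, 0.087]
wrist_force: [0.5, 0.0, 0.0]
grip_width: 0.0697
```

```bash

python3 -m creep '{"dr":[[0,0.4,0],[0,0,0],[0,0,0],[0,0,0],[0,0,0]],"travel":[[-2,1,-4],[0,0,0],[0,0,0],[0,0,0],[0,0,0]],"gripper":[-0.5,-0.5,0,0.5,1]}'
python3 -m creep '{"dr":[[0,0,0],[0,0,0],[0,0,0],[0,0,0],[0,0,0]],"travel":[[0,0,0],[0,0,0],[0,0,0],[0,0,0],[0,0,0]],"gripper":[1,1,1,1,1]}'
```

```text
time_s: 4.2
eef_pos: [0.5996, 0.2338, 0.081]
orientation: [-3.14, -0.005, 0.088]
wrist_force: [0.3, 0.3, 0.2]
grip_width: 0.05
time_s: 4.7
eef_pos: [0.5997, 0.2339, 0.0812]
orientation: [-3.14, -0.005, 0.087]
wrist_force: [-0.7, 0.2, 0.2]
grip_width: 0.032
```

```bash

python3 -m creep '{"dr":[[0,0,0],[0,0,0],[0,0,0],[0,0,0],[0,0,0]],"travel":[[0,0,5],[0,0,12],[0,0,25],[0,0,25],[0,0,25]],"gripper":[1,1,1,1,1]}'
python3 -m creep '{"dr":[[0,0.3,0],[0,0,0],[0,0,0],[0,0,0],[0,0,0]],"travel":[[0,0,20],[-4,-10,5],[-8,-25,0],[-10,-33,0],[-10,-33,0]],"gripper":[1,1,1,1,1]}'
python3 -m creep '{"dr":[[0,0,0.5],[0,0,0.5],[0,0,0.5],[0,0,0.5],[0,0,0]],"travel":[[-10,-35,0],[-10,-35,0],[-10,-35,0],[-10,-35,0],[-10,-35,0]],"gripper":[1,1,1,1,1]}'
```

```text
time_s: 5.2
eef_pos: [0.5964, 0.2331, 0.1741]
orientation: [-3.141, 0.004, 0.087]
wrist_force: [0.9, -0.1, -0.4]
grip_width: 0.032
time_s: 5.7
eef_pos: [0.5653, 0.1322, 0.2073]
orientation: [-3.139, -0.003, 0.094]
wrist_force: [0.7, -0.4, -0.5]
grip_width: 0.0315
time_s: 6.2
eef_pos: [0.5081, -0.0509, 0.2062]
orientation: [-3.14, -0.001, 0.132]
wrist_force: [0.7, 0.1, 0.1]
grip_width: 0.0315
```

```bash

python3 -m creep '{"dr":[[0,0,0],[0,0,0],[0,0,0],[0,0,0],[0,0,0]],"travel":[[-10,-35,0],[-10,-35,0],[-8,-33,0],[-8,-33,0],[-6,-25,0]],"gripper":[1,1,1,1,1]}'
python3 -m creep '{"dr":[[0,0,0],[0,0,0],[0,0,0],[0,0,0],[0,0,0]],"travel":[[0,-5,-10],[0,0,-20],[0,0,-20],[0,0,-20],[0,0,-10]],"gripper":[1,1,1,1,1]}'
```

```text
time_s: 6.7
eef_pos: [0.4579, -0.22, 0.2052]
orientation: [-3.141, 0.002, 0.129]
wrist_force: [0.6, 0.4, -0.2]
grip_width: 0.0315
time_s: 7.2
eef_pos: [0.4541, -0.2271, 0.1216]
orientation: [3.142, 0.001, 0.122]
wrist_force: [0.0, -0.3, -0.2]
grip_width: 0.0315
```

```bash

python3 -m creep '{"dr":[[0,0,0.3],[0,0,0],[0,0,0],[0,0,0],[0,0,0]],"travel":[[8,-8,-15],[0,0,-20],[0,0,-20],[0,0,-12],[0,0,0]],"gripper":[1,1,1,1,1]}'
python3 - <<'E'
from h import *
d=shot("top","t2"); e=shot("scene","s2")
a=cv2.resize(d["frame"][215:285,320:410],(463,360),interpolation=cv2.INTER_CUBIC)
b=cv2.resize(e["frame"][150:250,290:390],(360,360),interpolation=cv2.INTER_CUBIC)
save(np.hstack([a,b[:,:330]]),"c2"); print(arm.read_state()["eef_pos"],arm.read_state()["orientation"])
E
```

```text
time_s: 7.7
eef_pos: [0.4606, -0.2308, 0.0498]
orientation: [-3.138, 0.004, 0.13]
wrist_force: [-0.0, 0.6, -0.5]
grip_width: 0.0313
[ 0.46153726 -0.23167852  0.05144836] [-3.13990696e+00  1.68517851e-03  1.29862470e-01]
```

View pics/c2.png

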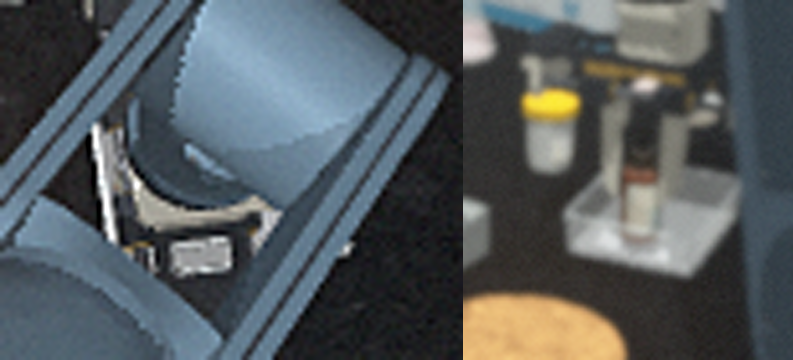

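The scene crop shows the bottle upright between the fingers, inside the tray walls (bottle base about 640,238). I'll set it down.

```bash

python3 -m creep '{"dr":[[0,0,0],[0,0,0],[0,0,0],[0,0,0],[0,0,0]],"travel":[[0,-2,-6],[0,0,-3],[0,0,-1],[0,0,0],[0,0,0]],"gripper":[1,1,1,1,1]}'
python3 -m creep '{"dr":[[0,0,0],[0,0,0],[0,0,0],[0,0,0],[0,0,0]],"travel":[[0,0,-1],[0,0,-1],[0,0,-1],[0,0,0],[0,0,0]],"gripper":[1,1,1,1,1]}'
```

```text
time_s: 8.3
eef_pos: [0.4633, -0.2349, 0.0435]
orientation: [3.139, -0.002, 0.13]
wrist_force: [0.2, -0.2, -1.3]
grip_width: 0.0313
time_s: 8.8
eef_pos: [0.4635, -0.2351, 0.0407]
orientation: [3.139, -0.003, 0.13]
wrist_force: [0.0, 0.2, 0.1]
grip_width: 0.0313
```

```bash

python3 -m creep '{"dr":[[0,0,0],[0,0,0],[0,0,0],[0,0,0],[0,0,0]],"travel":[[0,0,-1],[0,0,-1],[0,0,-1],[0,0,0],[0,0,0]],"gripper":[1,1,1,1,1]}'
python3 -m creep '{"dr":[[0,0,0],[0,0,0],[0,0,0],[0,0,0],[0,0,0]],"travel":[[0,0,-1],[0,0,-1],[0,0,0],[0,0,0],[0,0,0]],"gripper":[1,1,1,1,1]}'
```

```text
time_s: 9.3
eef_pos: [0.4637, -0.2355, 0.0384]
orientation: [3.138, -0.003, 0.13]
wrist_force: [0.0, 0.5, -0.6]
grip_width: 0.0314
time_s: 9.8
eef_pos: [0.4639, -0.2358, 0.0382]
orientation: [3.137, -0.004, 0.131]
wrist_force: [-0.0, 0.3, -0.3]
grip_width: 0.0316
```

```bash

python3 -m creep '{"dr":[[0.2,0.2,0],[0,0,0],[0,0,0],[0,0,0],[0,0,0]],"travel":[[0,0,-1],[0,0,-1],[0,0,0],[0,0,0],[0,0,0]],"gripper":[1,1,1,1,1]}'
```

```text
time_s: 10.3
eef_pos: [0.4642, -0.2363, 0.0382]
orientation: [3.14, -0.001, 0.131]
wrist_force: [-0.6, 1.1, 1.9]
grip_width: 0.0314
```

```bash

python3 -m creep '{"dr":[[0,0,0],[0,0,0],[0,0,0],[0,0,0],[0,0,0]],"travel":[[0,0,0],[0,0,0],[0,0,0],[0,0,8],[0,0,20]],"gripper":[-0.1,-0.2,-0.2,-0.2,-0.2]}'
python3 -m creep '{"dr":[[0,0,0],[0,0,0],[0,0,0],[0,0,0],[0,0,0]],"travel":[[0,0,30],[0,0,40],[0,0,40],[4,20,20],[8,35,0]],"gripper":[-0.2,-0.2,-0.2,-0.2,-0.2]}'
python3 -m creep '{"dr":[[0,0,0],[0,0,0],[0,0,0],[0,0,0],[0,0,0]],"travel":[[9,40,0],[9,40,0],[9,40,0],[9,40,0],[9,40,0]],"gripper":[-0.2,-0.2,-0.2,-0.2,-0.2]}'
python3 -m creep '{"dr":[[0,0,-0.5],[0,0,-0.5],[0,0,-0.5],[0,0,-0.5],[0,0,0]],"travel":[[9,40,0],[9,40,0],[9,40,0],[9,40,0],[9,40,0]],"gripper":[-0.2,-0.2,-0.3,-0.3,-0.3]}'
```

```text
time_s: 10.8
eef_pos: [0.4623, -0.2348, 0.0641]
orientation: [-3.138, 0.004, 0.131]
wrist_force: [0.5, -0.4, 0.1]
grip_width: 0.0555
time_s: 11.3
eef_pos: [0.4743, -0.1821, 0.2036]
orientation: [3.141, 0.001, 0.126]
wrist_force: [0.8, 0.9, -0.3]
grip_width: 0.056
time_s: 11.8
eef_pos: [0.5208, 0.0232, 0.2094]
orientation: [3.137, -0.007, 0.12]
wrist_force: [0.7, -0.3, -0.3]
grip_width: 0.0557
time_s: 12.3
eef_pos: [0.5661, 0.2322, 0.2132]
orientation: [3.136, -0.011, 0.084]
wrist_force: [1.4, -0.6, -0.4]
grip_width: 0.0604
```

```bash

python3 -m creep '{"dr":[[0.3,0.5,0],[0,0,0],[0,0,0],[0,0,0],[0,0,0]],"travel":[[8,28,0],[8,20,0],[5,8,-5],[0,0,-10],[0,0,-10]],"gripper":[-0.3,-0.3,-0.3,-0.3,-0.3]}'
python3 -m creep '{"dr":[[0,0,0],[0,0,0],[0,0,0],[0,0,0],[0,0,0]],"travel":[[0,0,0],[0,0,0],[0,0,0],[0,0,0],[0,0,0]],"gripper":[-0.3,-0.3,-0.3,-0.3,-0.3]}'
python3 - <<'E'
from h import *
e=shot("scene","s3"); d=shot("top","t3")
a=cv2.resize(d["frame"][215:285,320:410],(450,350),interpolation=cv2.INTER_CUBIC)
b=cv2.resize(e["frame"][190:330,130:270],(350,350),interpolation=cv2.INTER_CUBIC)
save(np.hstack([a,b]),"c3"); print(arm.read_state()["eef_pos"],arm.read_state()["orientation"],w2p(e,[[.592,.299,.153],[.592,.299,.08]]))
E
```

```text
time_s: 12.8
eef_pos: [0.5872, 0.2961, 0.1893]
orientation: [-3.14, -0.006, 0.092]
wrist_force: [-0.1, 0.0, -0.8]
grip_width: 0.0607
time_s: 13.3
eef_pos: [0.5858, 0.2913, 0.1873]
orientation: [-3.142, -0.001, 0.087]
wrist_force: [-0.3, -0.1, -0.7]
grip_width: 0.0602
[0.58582835 0.2914871  0.18737572] [-3.14153174e+00 -1.22171442e-03  8.70540104e-02] [[166.85341342 234.56272761]
 [171.26708451 263.94710189]]
```

View pics/c3.png

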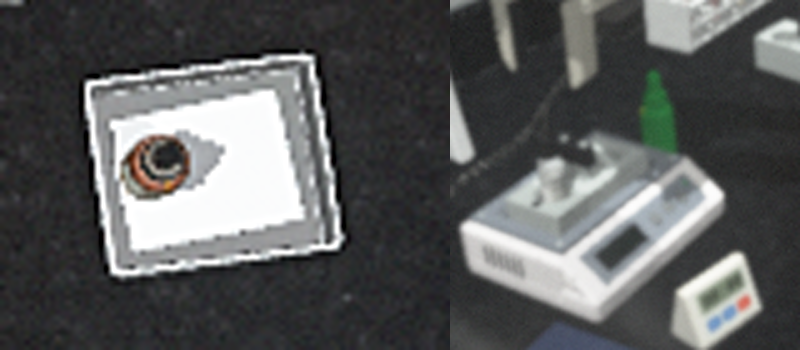

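The top crop shows the bottle standing upright in the tray (157,165). In the scene crop the vial's white body (553,172) lies on my projected axis, so I descend on the vial.

```bash

python3 -m creep '{"dr":[[0,0,0],[0,0,0],[0,0,0],[0,0,0],[0,0,0]],"travel":[[6,8,-5],[0,0,-15],[0,0,-20],[0,0,-20],[0,0,-10]],"gripper":[-0.3,-0.3,-0.3,-0.3,-0.3]}'
python3 -m creep '{"dr":[[0,0,0],[0,0,0],[0,0,0],[0,0,0],[0,0,0]],"travel":[[0,0,-10],[0,0,-10],[0,0,-4],[0,0,0],[0,0,0]],"gripper":[-0.3,-0.3,-0.3,-0.3,-0.3]}'
```

```text
time_s: 13.9
eef_pos: [0.5953, 0.3029, 0.1174]
orientation: [-3.139, -0.009, 0.087]
wrist_force: [-1.0, -0.9, -0.8]
grip_width: 0.0608
time_s: 14.4
eef_pos: [0.5956, 0.3038, 0.0906]
orientation: [-3.139, -0.008, 0.088]
wrist_force: [-0.1, 1.0, 0.6]
grip_width: 0.0602
```

```bash

python3 -m creep '{"dr":[[-0.1,0.4,0],[0,0,0],[0,0,0],[0,0,0],[0,0,0]],"travel":[[-3,-4,-5],[0,0,-4],[0,0,0],[0,0,0],[0,0,0]],"gripper":[-0.3,-0.3,-0.3,-0.3,-0.3]}'
python3 -m creep '{"dr":[[0,0,0],[0,0,0],[0,0,0],[0,0,0],[0,0,0]],"travel":[[0,0,0],[0,0,0],[0,0,0],[0,0,0],[0,0,0]],"gripper":[0,0.4,1,1,1]}'
python3 -m creep '{"dr":[[0,0,0],[0,0,0],[0,0,0],[0,0,0],[0,0,0]],"travel":[[0,0,0],[0,0,0],[0,0,0],[0,0,0],[0,0,0]],"gripper":[1,1,1,1,1]}'
```

```text
time_s: 14.9
eef_pos: [0.5935, 0.2995, 0.083]
orientation: [-3.14, -0.003, 0.088]
wrist_force: [0.3, 0.3, 0.6]
grip_width: 0.0604
time_s: 15.4
eef_pos: [0.5938, 0.2998, 0.0835]
orientation: [-3.139, -0.004, 0.088]
wrist_force: [-0.0, 0.6, -0.5]
grip_width: 0.0249
time_s: 15.9
eef_pos: [0.5938, 0.2998, 0.0835]
orientation: [-3.139, -0.004, 0.088]
wrist_force: [0.6, -0.6, 0.1]
grip_width: 0.0221
```

```bash

python3 -m creep '{"dr":[[0,0.2,0],[0,0,0],[0,0,0],[0,0,0],[0,0,0]],"travel":[[0,0,5],[0,0,12],[0,0,25],[0,0,25],[0,0,25]],"gripper":[1,1,1,1,1]}'
python3 -m creep '{"dr":[[0,0,0],[0,0,0],[0,0,0],[0,0,0],[0,0,0]],"travel":[[0,0,20],[-4,-10,8],[-5,-25,0],[-8,-37,0],[-8,-37,0]],"gripper":[1,1,1,1,1]}'
python3 -m creep '{"dr":[[0,0,0.5],[0,0,0.5],[0,0,0.5],[0,0,0.5],[0,0,0]],"travel":[[-8,-40,0],[-8,-40,0],[-8,-40,0],[-8,-40,0],[-8,-40,0]],"gripper":[1,1,1,1,1]}'
python3 -m creep '{"dr":[[0,0,0],[0,0,0],[0,0,0],[0,0,0],[0,0,0]],"travel":[[-8,-40,0],[-8,-40,0],[-8,-40,0],[-8,-40,0],[-8,-40,0]],"gripper":[1,1,1,1,1]}'
```

```text
time_s: 16.4
eef_pos: [0.5909, 0.2988, 0.1763]
orientation: [-3.141, 0.008, 0.088]
wrist_force: [0.4, 0.6, -0.6]
grip_width: 0.0219
time_s: 16.9
eef_pos: [0.5667, 0.1904, 0.2135]
orientation: [-3.138, -0.004, 0.095]
wrist_force: [0.4, 0.1, -0.9]
grip_width: 0.022
time_s: 17.4
eef_pos: [0.5203, -0.0185, 0.214]
orientation: [-3.139, -0.004, 0.133]
wrist_force: [0.5, 0.3, -0.2]
grip_width: 0.022
time_s: 17.9
eef_pos: [0.4729, -0.2271, 0.2147]
orientation: [-3.14, -0.003, 0.132]
wrist_force: [0.0, -1.7, -1.2]
grip_width: 0.0219
```

```bash

python3 -m creep '{"dr":[[0,0,0],[0,0,0],[0,0,0],[0,0,0],[0,0,0]],"travel":[[0,-33,0],[0,-25,0],[0,-10,0],[0,0,-10],[0,0,-15]],"gripper":[1,1,1,1,1]}'
python3 -m creep '{"dr":[[0,0,0],[0,0,0],[0,0,0],[0,0,0],[0,0,0]],"travel":[[0,0,-20],[0,0,-25],[0,0,-20],[0,0,-5],[0,0,0]],"gripper":[1,1,1,1,1]}'
```

```text
time_s: 18.4
eef_pos: [0.4679, -0.3031, 0.1902]
orientation: [3.14, -0.004, 0.123]
wrist_force: [0.2, 0.1, -0.3]
grip_width: 0.0221
time_s: 18.9
eef_pos: [0.4655, -0.2931, 0.1139]
orientation: [-3.135, 0.0, 0.129]
wrist_force: [0.6, 0.7, -0.0]
grip_width: 0.022
```

```bash

python3 -m creep '{"dr":[[-0.3,0,0],[0,0,0],[0,0,0],[0,0,0],[0,0,0]],"travel":[[4,-6,-10],[0,0,-20],[0,0,-20],[0,0,-10],[0,0,0]],"gripper":[1,1,1,1,1]}'
python3 -m creep '{"dr":[[0,0,0],[0,0,0],[0,0,0],[0,0,0],[0,0,0]],"travel":[[0,0,-3],[0,0,-2],[0,0,-1],[0,0,0],[0,0,0]],"gripper":[1,1,1,1,1]}'
```

```text
time_s: 19.4
eef_pos: [0.4734, -0.3007, 0.0551]
orientation: [3.135, -0.005, 0.131]
wrist_force: [-0.9, 0.1, -0.3]
grip_width: 0.0222
time_s: 19.9
eef_pos: [0.4753, -0.3025, 0.0517]
orientation: [3.13, -0.008, 0.131]
wrist_force: [-0.1, -0.2, 0.0]
grip_width: 0.0222
```

```bash

python3 -m creep '{"dr":[[0.6,0.5,0],[0,0,0],[0,0,0],[0,0,0],[0,0,0]],"travel":[[-3,2,-3],[0,0,-2],[0,0,-2],[0,0,-1],[0,0,0]],"gripper":[1,1,1,1,1]}'
python3 -m creep '{"dr":[[0,0,0],[0,0,0],[0,0,0],[0,0,0],[0,0,0]],"travel":[[0,0,-1],[0,0,-1],[0,0,-1],[0,0,0],[0,0,0]],"gripper":[1,1,1,1,1]}'
```

```text
time_s: 20.4
eef_pos: [0.4722, -0.3006, 0.0435]
orientation: [-3.141, -0.001, 0.131]
wrist_force: [-0.0, 0.0, -0.8]
grip_width: 0.0221
time_s: 20.9
eef_pos: [0.4723, -0.3007, 0.0404]
orientation: [-3.141, -0.001, 0.131]
wrist_force: [-0.2, -0.3, 0.4]
grip_width: 0.022
```

```bash

python3 -m creep '{"dr":[[0,0,0],[0,0,0],[0,0,0],[0,0,0],[0,0,0]],"travel":[[0,0,-1],[0,0,-1],[0,0,0],[0,0,0],[0,0,0]],"gripper":[1,1,1,1,1]}'
```

```text
time_s: 21.4
eef_pos: [0.4726, -0.3009, 0.0407]
orientation: [3.141, -0.002, 0.131]
wrist_force: [-0.2, -0.4, -0.1]
grip_width: 0.0223
```

```bash

python3 -m creep '{"dr":[[0,0,0],[0,0,0],[0,0,0],[0,0,0],[0,0,0]],"travel":[[0,0,0],[0,0,0],[0,0,0],[0,0,8],[0,0,20]],"gripper":[0,-0.1,-0.1,-0.1,-0.1]}'
python3 -m creep '{"dr":[[0,0,0],[0,0,0],[0,0,0],[0,0,0],[0,0,5]],"travel":[[0,0,30],[0,0,40],[0,0,40],[4,20,20],[8,35,0]],"gripper":[-0.1,-0.1,-0.1,-0.1,-0.1]}'
python3 -m creep '{"dr":[[0,0,5.5],[0,0,5.5],[0,0,5.5],[0,0,5.5],[0,0,5.5]],"travel":[[8,39,0],[8,39,0],[8,39,0],[8,39,0],[8,39,0]],"gripper":[-0.1,-0.1,-0.1,-0.1,-0.1]}'
python3 -m creep '{"dr":[[0,0,5.5],[0,0,5.5],[0,0,5.5],[0,0,5.5],[0,0,5.5]],"travel":[[8,39,0],[8,39,0],[8,39,0],[8,39,0],[8,39,0]],"gripper":[-0.1,-0.1,-0.1,-0.1,-0.1]}'
```

```text
time_s: 21.9
eef_pos: [0.4708, -0.2993, 0.0666]
orientation: [-3.137, 0.002, 0.131]
wrist_force: [-0.3, -0.5, -0.4]
grip_width: 0.0509
time_s: 22.4
eef_pos: [0.4827, -0.247, 0.2062]
orientation: [3.141, -0.0, 0.214]
wrist_force: [-0.6, 0.5, -0.4]
grip_width: 0.0511
time_s: 22.9
eef_pos: [0.5242, -0.0471, 0.2123]
orientation: [3.133, -0.006, 0.709]
wrist_force: [0.3, 0.0, -0.3]
grip_width: 0.0513
time_s: 23.4
eef_pos: [0.5646, 0.1565, 0.2165]
orientation: [3.129, -0.008, 1.21]
wrist_force: [1.5, -0.6, 0.2]
grip_width: 0.0509
```

```bash

python3 -m creep '{"dr":[[-0.1,0.4,5.5],[-0.1,0.4,5.5],[0,0,5.5],[0,0,5],[0,0,3]],"travel":[[9,36,0],[9,33,0],[8,25,0],[5,8,-5],[0,0,-10]],"gripper":[-0.1,-0.1,-0.1,-0.1,-0.1]}'
python3 -m creep '{"dr":[[0,0,0],[0,0,0],[0,0,0],[0,0,0],[0,0,0]],"travel":[[0,0,-10],[0,0,-10],[0,0,-10],[0,0,0],[0,0,0]],"gripper":[-0.1,-0.1,-0.1,-0.1,-0.1]}'
python3 - <<'E'
from h import *
e=shot("scene","s4"); d=shot("top","t4")
a=cv2.resize(d["frame"][215:285,320:410],(450,350),interpolation=cv2.INTER_CUBIC)
b=cv2.resize(e["frame"][210:300,135:225],(350,350),interpolation=cv2.INTER_CUBIC)
save(np.hstack([a,b]),"c4"); print(arm.read_state()["eef_pos"],arm.read_state()["orientation"],(w2p(e,[[.5965,.269,.108],[.5965,.269,.086],arm.read_state()["eef_pos"]])-[135,210])*350/90+[450,0])
E
```

```text
time_s: 23.9
eef_pos: [0.5964, 0.2701, 0.2057]
orientation: [3.136, -0.004, 1.665]
wrist_force: [-0.2, -0.7, 0.1]
grip_width: 0.051
time_s: 24.4
eef_pos: [0.5951, 0.2695, 0.173]
orientation: [3.139, -0.003, 1.661]
wrist_force: [0.3, -0.8, 0.2]
grip_width: 0.0513
[0.59522789 0.26956209 0.17324927] [ 3.13842749 -0.00320525  1.66131575] [[618.60022511 141.82983415]
 [623.20817896 175.05542277]
 [605.42975489  39.96643935]]
```

View pics/c4.png

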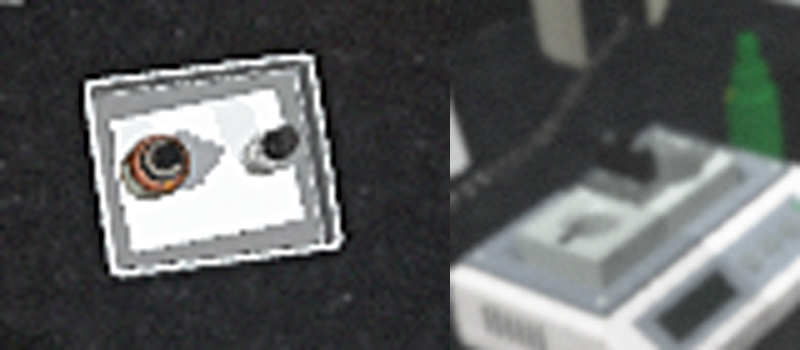

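Both stand upright in the tray (157,165 and 275,145). The grip bar (625,160) agrees with the projection (621,158). Now to descend, grip and lift the used insert.

```bash

python3 -m creep '{"dr":[[0,0,0],[0,0,0],[0,0,0],[0,0,0],[0,0,0]],"travel":[[1,0,-10],[0,0,-20],[0,0,-20],[0,0,-18],[0,0,0]],"gripper":[-0.1,-0.1,-0.1,-0.1,-0.1]}'
python3 -m creep '{"dr":[[0,0,0],[0,0,0],[0,0,0],[0,0,0],[0,0,0]],"travel":[[0,0,-10],[0,0,-8],[0,0,-2],[0,0,0],[0,0,0]],"gripper":[-0.1,-0.1,-0.1,-0.1,-0.1]}'
```

```text
time_s: 25.0
eef_pos: [0.5979, 0.2692, 0.1041]
orientation: [3.133, -0.004, 1.66]
wrist_force: [-0.2, 0.0, -0.6]
grip_width: 0.0511
time_s: 25.5
eef_pos: [0.5994, 0.2695, 0.0846]
orientation: [3.129, -0.005, 1.66]
wrist_force: [-0.3, 0.4, -0.4]
grip_width: 0.051
```

```bash

python3 -m creep '{"dr":[[-0.3,0.7,0],[0,0,0],[0,0,0],[0,0,0],[0,0,0]],"travel":[[-2,0,-4],[0,0,-2],[0,0,0],[0,0,0],[0,0,0]],"gripper":[-0.1,-0.1,-0.1,0.2,0.5]}'
python3 -m creep '{"dr":[[0,0,0],[0,0,0],[0,0,0],[0,0,0],[0,0,0]],"travel":[[0,0,0],[0,0,0],[0,0,0],[0,0,0],[0,0,0]],"gripper":[0.8,1,1,1,1]}'
python3 -m creep '{"dr":[[0,0,0],[0,0,0],[0,0,0],[0,0,0],[0,0,0]],"travel":[[0,0,0],[0,0,0],[0,0,0],[0,0,0],[0,0,0]],"gripper":[1,1,1,1,1]}'
```

```text
time_s: 26.0
eef_pos: [0.5981, 0.2699, 0.0796]
orientation: [3.141, -0.001, 1.66]
wrist_force: [0.2, -0.7, -0.1]
grip_width: 0.0395
time_s: 26.5
eef_pos: [0.5982, 0.2694, 0.0798]
orientation: [3.14, -0.0, 1.66]
wrist_force: [0.4, 0.7, -0.4]
grip_width: 0.0118
time_s: 27.0
eef_pos: [0.5983, 0.2694, 0.0798]
orientation: [3.14, 0.0, 1.66]
wrist_force: [0.0, -1.0, 0.3]
grip_width: 0.0116
```

```bash

python3 -m creep '{"dr":[[0,0,0],[0,0,0],[0,0,0],[0,0,0],[0,0,0]],"travel":[[0,0,3],[0,0,5],[0,0,8],[0,0,12],[0,0,15]],"gripper":[1,1,1,1,1]}'
python3 -m creep '{"dr":[[0,0,0],[0,0,0],[0,0,0],[0,0,0],[0,0,0]],"travel":[[0,0,20],[0,0,20],[0,0,20],[0,0,15],[-5,-10,0]],"gripper":[1,1,1,1,1]}'
```

```text
time_s: 27.5
eef_pos: [0.5947, 0.2687, 0.1191]
orientation: [-3.132, 0.001, 1.66]
wrist_force: [1.0, 0.3, -7.0]
grip_width: 0.012
time_s: 28.0
eef_pos: [0.5884, 0.2596, 0.2025]
orientation: [-3.133, -0.0, 1.661]
wrist_force: [-0.0, -0.1, -7.8]
grip_width: 0.0115
```

```bash

python3 -m creep '{"dr":[[0,-0.3,0],[0,0,0],[0,0,0],[0,0,0],[0,0,0]],"travel":[[-10,-20,0],[-14,-30,0],[-15,-33,0],[-15,-33,0],[-15,-33,0]],"gripper":[1,1,1,1,1]}'
python3 -m creep '{"dr":[[0,0,0],[0,0,0],[0,0,0],[0,0,0],[0,0,0]],"travel":[[-15,-33,0],[-15,-33,0],[-10,-25,0],[-5,-12,-5],[0,0,-10]],"gripper":[1,1,1,1,1]}'
python3 -m creep '{"dr":[[0,0,0],[0,0,0],[0,0,0],[0,0,0],[0,0,0]],"travel":[[0,0,-20],[0,0,-20],[0,0,-20],[0,0,-5],[0,0,0]],"gripper":[1,1,1,1,1]}'
```

```text
time_s: 28.5
eef_pos: [0.5121, 0.1065, 0.2007]
orientation: [-3.134, 0.001, 1.666]
wrist_force: [0.4, -0.9, -7.0]
grip_width: 0.0121
time_s: 29.0
eef_pos: [0.4562, -0.0054, 0.1845]
orientation: [-3.128, 0.003, 1.661]
wrist_force: [0.9, 0.6, -7.4]
grip_width: 0.012
time_s: 29.5
eef_pos: [0.4515, -0.0039, 0.1148]
orientation: [-3.124, 0.0, 1.658]
wrist_force: [-0.4, -0.8, -6.5]
grip_width: 0.0115
```

```bash

python3 -m creep '{"dr":[[0,-1,0],[0,0,0],[0,0,0],[0,0,0],[0,0,0]],"travel":[[3,-12,-10],[2,-12,-10],[0,0,-10],[0,0,-10],[0,0,-5]],"gripper":[1,1,1,1,1]}'
python3 -m creep '{"dr":[[0,0,0],[0,0,0],[0,0,0],[0,0,0],[0,0,0]],"travel":[[0,0,-3],[0,0,-2],[0,0,-1],[0,0,0],[0,0,0]],"gripper":[1,1,1,1,1]}'
```

```text
time_s: 30.0
eef_pos: [0.4589, -0.0283, 0.0704]
orientation: [3.137, 0.003, 1.659]
wrist_force: [-0.6, 0.8, -6.9]
grip_width: 0.0122
time_s: 30.5
eef_pos: [0.4587, -0.0273, 0.0635]
orientation: [3.138, 0.002, 1.66]
wrist_force: [-1.0, -0.3, -6.6]
grip_width: 0.0123
```

```bash

python3 -m creep '{"dr":[[0,0.2,0],[0,0,0],[0,0,0],[0,0,0],[0,0,0]],"travel":[[-1,-1,-3],[0,0,-2],[0,0,-2],[0,0,-1],[0,0,0]],"gripper":[1,1,1,1,1]}'
python3 -m creep '{"dr":[[0,0,0],[0,0,0],[0,0,0],[0,0,0],[0,0,0]],"travel":[[0,0,-1],[0,0,-1],[0,0,-1],[0,0,0],[0,0,0]],"gripper":[1,1,1,1,1]}'
```

```text
time_s: 31.0
eef_pos: [0.4581, -0.0285, 0.0554]
orientation: [3.14, 0.002, 1.66]
wrist_force: [-0.5, -0.0, -6.8]
grip_width: 0.0117
time_s: 31.5
eef_pos: [0.4586, -0.0287, 0.0541]
orientation: [3.139, 0.003, 1.66]
wrist_force: [0.1, 0.4, -7.8]
grip_width: 0.0118
```

```bash

python3 -m creep '{"dr":[[0,0,0],[0,0,0],[0,0,0],[0,0,0],[0,0,0]],"travel":[[0,0,-1],[0,0,-1],[0,0,-1],[0,0,0],[0,0,0]],"gripper":[1,1,1,1,1]}'
```

```text
time_s: 32.0
eef_pos: [0.4588, -0.0287, 0.0539]
orientation: [3.138, 0.004, 1.66]
wrist_force: [0.0, 0.2, -5.0]
grip_width: 0.0117
```

```bash

python3 -m creep '{"dr":[[0,0,0],[0,0,0],[0,0,0],[0,0,0],[0,0,0]],"travel":[[0,0,0],[0,0,0],[0,0,10],[0,0,25],[0,0,30]],"gripper":[0,-0.3,-0.3,-0.3,-0.3]}'
python3 -m creep '{"dr":[[0,0,-7.5],[0,0,-7.5],[0,0,-7.5],[0,0,-7.5],[0,0,-7.5]],"travel":[[0,0,15],[10,-6,10],[15,-10,0],[15,-10,0],[15,-10,0]],"gripper":[-0.3,-0.3,-0.3,-0.3,-0.3]}'
python3 -m creep '{"dr":[[0,0,-7.5],[0,0,-7.5],[0,0,-7.5],[0,0,-7.5],[0,0,-7.5]],"travel":[[15,-10,0],[15,-10,0],[15,-10,0],[15,-10,0],[15,-10,0]],"gripper":[-0.3,-0.3,-0.3,-0.3,-0.3]}'
```

```text
time_s: 32.5
eef_pos: [0.4585, -0.0288, 0.1196]
orientation: [3.141, 0.002, 1.66]
wrist_force: [1.4, -0.3, -0.4]
grip_width: 0.0473
time_s: 33.0
eef_pos: [0.5185, -0.0659, 0.1565]
orientation: [3.125, 0.002, 0.983]
wrist_force: [0.0, 0.3, 0.4]
grip_width: 0.061
time_s: 33.5
eef_pos: [0.5985, -0.1187, 0.1625]
orientation: [3.119, -0.002, 0.301]
wrist_force: [-0.3, -0.8, -0.5]
grip_width: 0.0602
```

```bash

python3 -m creep '{"dr":[[1.2,0.5,-7.5],[0,0,-6],[0,0,-3],[0,0,0],[0,0,0]],"travel":[[14,-7,0],[10,-4,0],[2,0,0],[0,0,0],[0,0,-5]],"gripper":[-0.3,-0.3,-0.3,-0.3,-0.3]}'
python3 - <<'E'
from h import *
e=shot("scene","s5"); d=shot("top","t5")
a=cv2.resize(d["frame"][165:285,245:365],(450,450),interpolation=cv2.INTER_CUBIC)
b=cv2.resize(e["frame"][150:280,240:340],(346,450),interpolation=cv2.INTER_CUBIC)
save(np.hstack([a,b]),"c5"); p=arm.read_state()["eef_pos"]; print(p,arm.read_state()["orientation"],(w2p(e,[[.6275,-.133,.074],[.6275,-.133,.052],p])-[240,150])*3.46+[450,0],(w2p(d,[[.6275,-.133,.074],[.4564,-.0279,.082]])-[245,165])*3.75)
E
```

```text
time_s: 34.0
eef_pos: [0.6293, -0.1328, 0.1625]
orientation: [3.138, -0.005, -0.002]
wrist_force: [-0.5, -0.6, -0.8]
grip_width: 0.0604
[ 0.62819312 -0.13222145  0.16091915] [ 3.13955563e+00 -2.53354269e-03 -2.48406239e-03] [[564.96852093 158.40432054]
 [565.45295535 181.9586849 ]
 [561.76243932  61.97944218]] [[264.50042131  92.12436592]
 [126.10626211 315.25803616]]
```

View pics/c5.png

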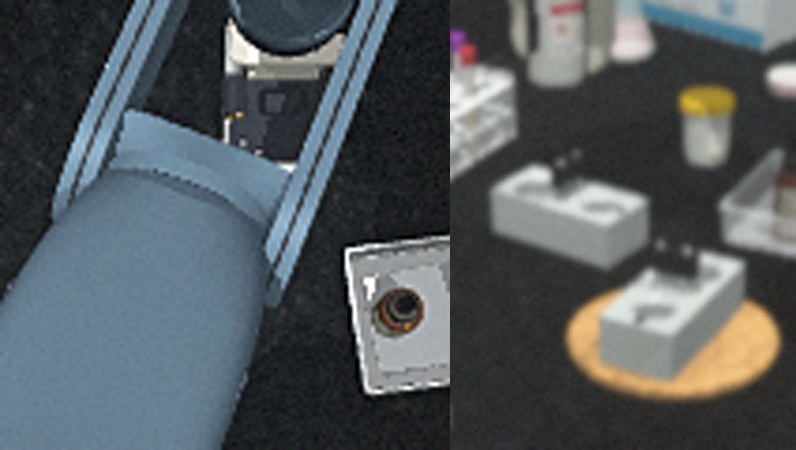

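The used insert is flat on the middle of the mat, and the clean grip (566,172) matches its projection (565,170). I'll descend and grip it.

```bash

python3 -m creep '{"dr":[[0.1,0.1,-1],[0,0,0],[0,0,0],[0,0,0],[0,0,0]],"travel":[[0,-1,-15],[0,0,-20],[0,0,-20],[0,0,-20],[0,0,-10]],"gripper":[-0.3,-0.3,-0.3,-0.3,-0.3]}'
python3 -m creep '{"dr":[[0,0,0],[0,0,0],[0,0,0],[0,0,0],[0,0,0]],"travel":[[0,0,-10],[0,0,-8],[0,0,-2],[0,0,0],[0,0,0]],"gripper":[-0.3,-0.3,-0.3,-0.3,-0.3]}'
```

```text
time_s: 34.6
eef_pos: [0.6269, -0.1325, 0.0718]
orientation: [3.141, -0.002, -0.02]
wrist_force: [0.1, 1.1, -0.5]
grip_width: 0.0604
time_s: 35.1
eef_pos: [0.6259, -0.1322, 0.0489]
orientation: [-3.141, 0.0, -0.02]
wrist_force: [0.5, -0.6, -0.0]
grip_width: 0.0605
```

```bash

python3 -m creep '{"dr":[[0,0,0],[0,0,0],[0,0,0],[0,0,0],[0,0,0]],"travel":[[1,0,-3],[0,0,0],[0,0,0],[0,0,0],[0,0,0]],"gripper":[-0.3,-0.1,0.1,0.4,0.6]}'
python3 -m creep '{"dr":[[0,0,0],[0,0,0],[0,0,0],[0,0,0],[0,0,0]],"travel":[[0,0,0],[0,0,0],[0,0,0],[0,0,0],[0,0,0]],"gripper":[0.8,1,1,1,1]}'
python3 -m creep '{"dr":[[0,0,0],[0,0,0],[0,0,0],[0,0,0],[0,0,0]],"travel":[[0,0,0],[0,0,0],[0,0,0],[0,0,0],[0,0,0]],"gripper":[1,1,1,1,1]}'
python3 -m creep '{"dr":[[0,0,0],[0,0,0],[0,0,0],[0,0,0],[0,0,0]],"travel":[[0,0,3],[0,0,5],[0,0,10],[0,0,15],[0,0,20]],"gripper":[1,1,1,1,1]}'
```

```text
time_s: 35.6
eef_pos: [0.6286, -0.1327, 0.048]
orientation: [3.14, -0.004, -0.02]
wrist_force: [0.1, -0.7, 0.9]
grip_width: 0.0329
time_s: 36.1
eef_pos: [0.6283, -0.1327, 0.0481]
orientation: [3.14, -0.003, -0.021]
wrist_force: [0.3, 0.2, 0.6]
grip_width: 0.0118
time_s: 36.6
eef_pos: [0.6283, -0.1327, 0.0481]
orientation: [3.14, -0.003, -0.021]
wrist_force: [0.3, -0.1, 0.9]
grip_width: 0.0117
time_s: 37.1
eef_pos: [0.6227, -0.1304, 0.0965]
orientation: [-3.137, 0.011, -0.02]
wrist_force: [0.3, -0.3, -5.7]
grip_width: 0.0118
```

```bash

python3 -m creep '{"dr":[[0,-0.4,0],[0,0,0],[0,0,0],[0,0,0],[0,0,-3]],"travel":[[0,0,25],[0,0,30],[0,0,30],[0,5,15],[-2,15,0]],"gripper":[1,1,1,1,1]}'
python3 -m creep '{"dr":[[0,0,-6],[0,0,-6],[0,0,-6],[0,0,-6],[0,0,-6]],"travel":[[-2,28,0],[-2,32,0],[-2,32,0],[-2,32,0],[-2,32,0]],"gripper":[1,1,1,1,1]}'
python3 -m creep '{"dr":[[0,0,-6],[0,0,-6],[0,0,-6],[0,0,-6],[0,0,-6]],"travel":[[-2,32,0],[-2,32,0],[-2,32,0],[-2,32,0],[-2,32,0]],"gripper":[1,1,1,1,1]}'
```

```text
time_s: 37.6
eef_pos: [0.6201, -0.1116, 0.2044]
orientation: [-3.138, 0.002, -0.075]
wrist_force: [-0.2, -0.4, -6.1]
grip_width: 0.0119
time_s: 38.1
eef_pos: [0.6084, 0.046, 0.2078]
orientation: [-3.14, 0.0, -0.625]
wrist_force: [0.2, -0.5, -6.1]
grip_width: 0.0117
time_s: 38.6
eef_pos: [0.5951, 0.2125, 0.2094]
orientation: [-3.142, 0.001, -1.172]
wrist_force: [-0.7, -0.2, -6.4]
grip_width: 0.0118
```

```bash

python3 -m creep '{"dr":[[0,0,-6],[0,0,-6],[0,0,-3],[0,0,-1],[0,0,0]],"travel":[[0,25,0],[0,16,0],[1,6,0],[0,0,0],[0,0,-10]],"gripper":[1,1,1,1,1]}'
python3 -m creep '{"dr":[[0,0,0],[0,0,0],[0,0,0],[0,0,0],[0,0,0]],"travel":[[0,0,-15],[0,0,-20],[0,0,-20],[0,0,-10],[0,0,0]],"gripper":[1,1,1,1,1]}'
```

```text
time_s: 39.1
eef_pos: [0.5933, 0.2675, 0.2014]
orientation: [-3.141, 0.003, -1.457]
wrist_force: [0.3, 0.2, -6.9]
grip_width: 0.0116
time_s: 39.6
eef_pos: [0.5914, 0.2628, 0.1308]
orientation: [3.137, 0.001, -1.455]
wrist_force: [0.5, -0.5, -6.2]
grip_width: 0.0114
```

```bash

python3 -m creep '{"dr":[[0,-0.2,-1.4],[0,0,0],[0,0,0],[0,0,0],[0,0,0]],"travel":[[5,6,-5],[0,0,0],[0,0,0],[0,0,0],[0,0,0]],"gripper":[1,1,1,1,1]}'
python3 - <<'E'
from h import *
e=shot("scene","s6"); d=shot("top","t6")
a=cv2.resize(d["frame"][160:250,130:230],(444,400),interpolation=cv2.INTER_CUBIC)
b=cv2.resize(e["frame"][200:310,130:227],(353,400),interpolation=cv2.INTER_CUBIC)
save(np.hstack([a,b]),"c6"); p=arm.read_state(); print(p["eef_pos"],p["orientation"])
E
```

```text
time_s: 40.1
eef_pos: [0.5977, 0.2671, 0.1285]
orientation: [-3.14, 0.001, -1.479]
wrist_force: [0.7, -0.2, -5.6]
grip_width: 0.0117
[0.59765155 0.26722488 0.12846207] [-3.14007551e+00  7.28198095e-04 -1.47876288e+00]
```

View pics/c6.png

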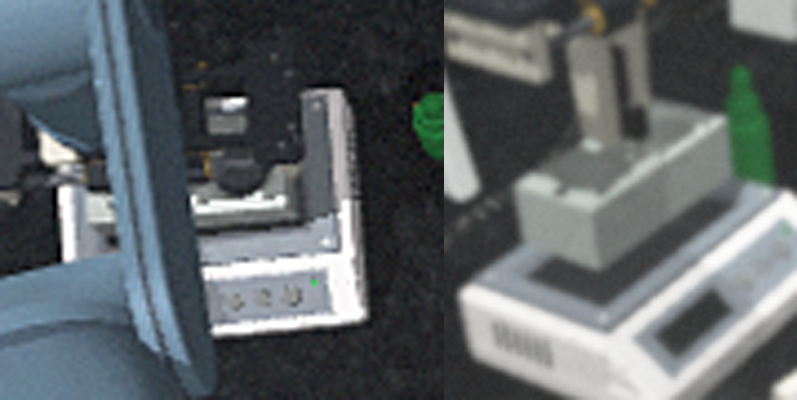

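The scene crop shows the insert hanging level above the well (near corner 600,265; well corner about 600,298). I'll lower it gently, watching the force.

```bash

python3 -m creep '{"dr":[[0,0,-0.1],[0,0,0],[0,0,0],[0,0,0],[0,0,0]],"travel":[[-0.5,2,-5],[0,0,-5],[0,0,-5],[0,0,-2],[0,0,0]],"gripper":[1,1,1,1,1]}'
python3 -m creep '{"dr":[[0,0,0],[0,0,0],[0,0,0],[0,0,0],[0,0,0]],"travel":[[0,0,-3],[0,0,-3],[0,0,-2],[0,0,-1],[0,0,0]],"gripper":[1,1,1,1,1]}'
```

```text
time_s: 40.7
eef_pos: [0.5966, 0.2694, 0.1098]
orientation: [-3.141, 0.001, -1.48]
wrist_force: [-0.4, 0.1, -6.2]
grip_width: 0.0119
time_s: 41.2
eef_pos: [0.5967, 0.2694, 0.0998]
orientation: [-3.141, 0.001, -1.48]
wrist_force: [-0.3, 0.2, -6.3]
grip_width: 0.0116
```

```bash

python3 -m creep '{"dr":[[0,0,0],[0,0,0],[0,0,0],[0,0,0],[0,0,0]],"travel":[[0,0,-4],[0,0,-4],[0,0,-4],[0,0,-2],[0,0,0]],"gripper":[1,1,1,1,1]}'
python3 -m creep '{"dr":[[0,0,0],[0,0,0],[0,0,0],[0,0,0],[0,0,0]],"travel":[[0,0,-1],[0,0,-1],[0,0,-1],[0,0,0],[0,0,0]],"gripper":[1,1,1,1,1]}'
python3 -m creep '{"dr":[[0,0,0],[0,0,0],[0,0,0],[0,0,0],[0,0,0]],"travel":[[0,0,-1],[0,0,-1],[0,0,-1],[0,0,0],[0,0,0]],"gripper":[1,1,1,1,1]}'
```

```text
time_s: 41.7
eef_pos: [0.5968, 0.2694, 0.0846]
orientation: [-3.141, 0.001, -1.48]
wrist_force: [-0.5, 0.8, -5.5]
grip_width: 0.0119
time_s: 42.2
eef_pos: [0.5973, 0.2695, 0.0824]
orientation: [-3.139, 0.001, -1.48]
wrist_force: [-0.1, 0.1, -6.5]
grip_width: 0.012
time_s: 42.7
eef_pos: [0.5976, 0.2696, 0.0821]
orientation: [-3.137, 0.001, -1.48]
wrist_force: [-0.7, -0.4, -1.3]
grip_width: 0.0118
```

```bash

python3 -m creep '{"dr":[[0,0,0],[0,0,0],[0,0,0],[0,0,0],[0,0,0]],"travel":[[0,0,0],[0,0,0],[0,0,5],[0,0,20],[0,0,30]],"gripper":[0.3,-0.2,-0.2,-0.2,-0.2]}'
python3 -m creep '{"dr":[[0,0,0],[0,0,4],[0,0,6],[0,0,6],[0,0,6]],"travel":[[0,0,30],[-3,-12,25],[-7,-27,5],[-9,-36,0],[-9,-36,0]],"gripper":[-0.2,-0.2,-0.2,-0.2,-0.2]}'
python3 -m creep '{"dr":[[0,0,7],[0,0,7],[0,0,7],[0,0,7],[0,0,7]],"travel":[[-9,-36,0],[-9,-36,0],[-9,-36,0],[-9,-36,0],[-9,-36,0]],"gripper":[-0.2,-0.2,-0.2,-0.2,-0.2]}'
python3 -m creep '{"dr":[[0,0,7],[0,0,7],[0,0,7],[0,0,7],[0,0,5]],"travel":[[-9,-36,0],[-9,-36,0],[-9,-36,0],[-9,-36,0],[-9,-28,0]],"gripper":[-0.2,-0.2,-0.2,-0.2,-0.2]}'
```

```text
time_s: 43.2
eef_pos: [0.5974, 0.2694, 0.1353]
orientation: [-3.14, 0.001, -1.48]
wrist_force: [1.0, 0.8, 0.4]
grip_width: 0.0471
time_s: 43.7
eef_pos: [0.5738, 0.1611, 0.2065]
orientation: [-3.122, -0.001, -1.076]
wrist_force: [1.1, -0.6, -0.2]
grip_width: 0.0558
time_s: 44.2
eef_pos: [0.5289, -0.0253, 0.2115]
orientation: [-3.116, -0.01, -0.438]
wrist_force: [-0.6, -0.2, -0.0]
grip_width: 0.0558
time_s: 44.7
eef_pos: [0.4832, -0.2064, 0.2162]
orientation: [-3.121, -0.019, 0.163]
wrist_force: [0.2, 0.3, 0.1]
grip_width: 0.0561
```

```bash

python3 -m creep '{"dr":[[-1.3,0.9,-1.8],[0,0,0],[0,0,0],[0,0,0],[0,0,0]],"travel":[[-11,-16,0],[-5,-6,0],[0,0,0],[0,0,-10],[0,0,-15]],"gripper":[-0.2,-0.2,-0.2,-0.2,-0.2]}'
python3 -m creep '{"dr":[[0,0,0],[0,0,0],[0,0,0],[0,0,0],[0,0,0]],"travel":[[0,0,-20],[0,0,-20],[0,0,-5],[0,0,0],[0,0,0]],"gripper":[-0.2,-0.2,-0.2,-0.2,-0.2]}'
```

```text
time_s: 45.2
eef_pos: [0.4677, -0.2314, 0.1936]
orientation: [3.135, -0.005, 0.12]
wrist_force: [-0.2, 0.9, 0.3]
grip_width: 0.0558
time_s: 45.7
eef_pos: [0.4684, -0.2238, 0.1441]
orientation: [3.14, -0.004, 0.124]
wrist_force: [-0.8, -0.1, 0.2]
grip_width: 0.0555
```

```bash

python3 -m creep '{"dr":[[0,0.2,0.3],[0,0,0],[0,0,0],[0,0,0],[0,0,0]],"travel":[[-4,-12,0],[0,0,0],[0,0,-5],[0,0,-10],[0,0,-10]],"gripper":[-0.2,-0.2,-0.2,-0.2,-0.2]}'
python3 -m creep '{"dr":[[0,0,0],[0,0,0],[0,0,0],[0,0,0],[0,0,0]],"travel":[[0,0,-15],[0,0,-20],[0,0,-20],[0,0,-10],[0,0,0]],"gripper":[-0.2,-0.2,-0.2,-0.2,-0.2]}'
```

```text
time_s: 46.2
eef_pos: [0.4665, -0.2388, 0.1216]
orientation: [3.134, -0.006, 0.129]
wrist_force: [-0.7, -0.3, 0.1]
grip_width: 0.0556
time_s: 46.7
eef_pos: [0.4644, -0.2372, 0.0498]
orientation: [3.138, -0.003, 0.128]
wrist_force: [-0.2, 0.9, -0.4]
grip_width: 0.056
```

```bash

python3 -m creep '{"dr":[[0.2,0.2,0],[0,0,0],[0,0,0],[0,0,0],[0,0,0]],"travel":[[0,1,-6],[0,0,-3],[0,0,0],[0,0,0],[0,0,0]],"gripper":[-0.2,-0.2,-0.2,-0.2,0]}'
python3 -m creep '{"dr":[[0,0,0],[0,0,0],[0,0,0],[0,0,0],[0,0,0]],"travel":[[0,0,0],[0,0,0],[0,0,0],[0,0,0],[0,0,0]],"gripper":[0.3,0.6,1,1,1]}'
python3 -m creep '{"dr":[[0,0,0],[0,0,0],[0,0,0],[0,0,0],[0,0,0]],"travel":[[0,0,0],[0,0,0],[0,0,0],[0,0,0],[0,0,0]],"gripper":[1,1,1,1,1]}'
```

```text
time_s: 47.2
eef_pos: [0.4657, -0.237, 0.0419]
orientation: [3.14, -0.002, 0.128]
wrist_force: [-0.0, -0.1, 0.3]
grip_width: 0.0516
time_s: 47.7
eef_pos: [0.4662, -0.2374, 0.0428]
orientation: [3.138, -0.003, 0.128]
wrist_force: [0.4, -0.5, -0.0]
grip_width: 0.0319
time_s: 48.2
eef_pos: [0.4661, -0.2373, 0.0427]
orientation: [3.139, -0.003, 0.128]
wrist_force: [-0.1, 0.1, 0.2]
grip_width: 0.0315
```

```bash

python3 -m creep '{"dr":[[0,0.1,0],[0,0,0],[0,0,0],[0,0,0],[0,0,0]],"travel":[[0,0,5],[0,0,12],[0,0,25],[0,0,30],[0,0,30]],"gripper":[1,1,1,1,1]}'
python3 -m creep '{"dr":[[0,0,0],[0,0,0],[0,0,0],[0,0,0],[0,0,0]],"travel":[[0,0,35],[4,10,20],[7,25,8],[10,35,0],[10,35,0]],"gripper":[1,1,1,1,1]}'
python3 -m creep '{"dr":[[0,0,-0.5],[0,0,-0.5],[0,0,-0.5],[0,0,-0.5],[0,0,0]],"travel":[[10,35,0],[10,35,0],[10,35,0],[10,35,0],[10,35,0]],"gripper":[1,1,1,1,1]}'
python3 -m creep '{"dr":[[0,0,0],[0,0,0],[0,0,0],[0,0,0],[0,0,0]],"travel":[[10,35,0],[10,35,0],[10,33,0],[8,25,0],[6,15,0]],"gripper":[1,1,1,1,1]}'
```

```text
time_s: 48.7
eef_pos: [0.4631, -0.235, 0.1463]
orientation: [-3.137, 0.006, 0.128]
wrist_force: [0.1, -0.5, -0.6]
grip_width: 0.0318
time_s: 49.2
eef_pos: [0.4965, -0.1329, 0.2237]
orientation: [3.133, -0.006, 0.121]
wrist_force: [1.0, 0.2, 0.2]
grip_width: 0.0316
time_s: 49.7
eef_pos: [0.5475, 0.049, 0.2308]
orientation: [3.13, -0.014, 0.083]
wrist_force: [0.8, -0.7, -0.9]
grip_width: 0.0318
time_s: 50.2
eef_pos: [0.5919, 0.2017, 0.2369]
orientation: [3.131, -0.019, 0.086]
wrist_force: [-0.1, -0.2, -0.7]
grip_width: 0.0317
```

```bash

python3 -m creep '{"dr":[[0.3,0.5,0],[0.3,0.5,0],[0,0,0],[0,0,0],[0,0,0]],"travel":[[4,18,0],[2,10,0],[1,2,-5],[0,0,-10],[0,0,-15]],"gripper":[1,1,1,1,1]}'
python3 -m creep '{"dr":[[0,0,0],[0,0,0],[0,0,0],[0,0,0],[0,0,0]],"travel":[[0,0,-15],[0,0,-15],[0,0,-10],[0,0,0],[0,0,0]],"gripper":[1,1,1,1,1]}'
```

```text
time_s: 50.7
eef_pos: [0.5998, 0.2348, 0.2107]
orientation: [-3.14, -0.009, 0.09]
wrist_force: [0.6, -0.3, -0.3]
grip_width: 0.0313
time_s: 51.2
eef_pos: [0.5969, 0.2294, 0.1648]
orientation: [3.141, -0.002, 0.085]
wrist_force: [-0.6, -0.1, -0.5]
grip_width: 0.0321
```

```bash

python3 -m creep '{"dr":[[0,0,0],[0,0,0],[0,0,0],[0,0,0],[0,0,0]],"travel":[[3,5,0],[0,0,-10],[0,0,-15],[0,0,-10],[0,0,0]],"gripper":[1,1,1,1,1]}'
python3 -m creep '{"dr":[[0,0.2,0],[0,0,0],[0,0,0],[0,0,0],[0,0,0]],"travel":[[0,0,-2],[0,0,0],[0,0,0],[0,0,0],[0,0,0]],"gripper":[1,1,1,1,1]}'
python3 - <<'E'
from h import *
e=shot("scene","s7"); d=shot("top","t7")
a=cv2.resize(d["frame"][160:250,130:230],(444,400),interpolation=cv2.INTER_CUBIC)
b=cv2.resize(e["frame"][200:300,140:230],(353,400),interpolation=cv2.INTER_CUBIC)
save(np.hstack([a,b]),"c7"); p=arm.read_state(); print(p["eef_pos"],p["orientation"],(w2p(e,[[.6,.2355,.074],p["eef_pos"]-[0,0,.0397]])-[140,200])*[3.92,4]+[444,0])
E
```

```text
time_s: 51.7
eef_pos: [0.602, 0.2351, 0.1305]
orientation: [3.141, -0.007, 0.085]
wrist_force: [-1.0, 0.1, -0.8]
grip_width: 0.0318
time_s: 52.2
eef_pos: [0.6029, 0.2355, 0.1298]
orientation: [-3.141, -0.006, 0.086]
wrist_force: [-0.5, 0.5, -1.0]
grip_width: 0.0315
[0.6029203  0.23547677 0.129754  ] [-3.14116869 -0.00571737  0.0856054 ] [[639.03287922 210.80471983]
 [632.54046915 185.17282769]]
```

View pics/c7.png

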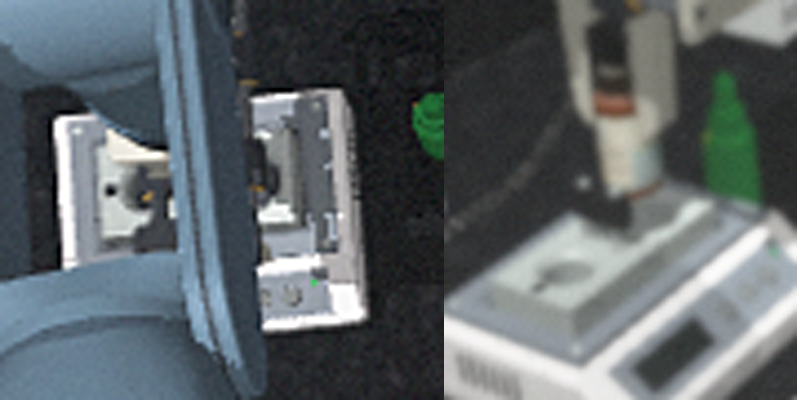

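The scene crop shows the bottle upright above its hole (base 636,192), with the insert flush and home. I'll nudge x by -3 mm and lower.

```bash

python3 -m creep '{"dr":[[0,0.3,0],[0,0,0],[0,0,0],[0,0,0],[0,0,0]],"travel":[[-3,-0.5,-5],[0,0,-5],[0,0,-3],[0,0,0],[0,0,0]],"gripper":[1,1,1,1,1]}'
python3 -m creep '{"dr":[[0,0,0],[0,0,0],[0,0,0],[0,0,0],[0,0,0]],"travel":[[0,0,-3],[0,0,-3],[0,0,-3],[0,0,-1],[0,0,0]],"gripper":[1,1,1,1,1]}'
```

```text
time_s: 52.8
eef_pos: [0.5992, 0.2348, 0.1153]
orientation: [-3.141, 0.001, 0.086]
wrist_force: [0.1, 0.9, -0.6]
grip_width: 0.0314
time_s: 53.3
eef_pos: [0.5994, 0.2348, 0.1044]
orientation: [-3.141, 0.001, 0.086]
wrist_force: [0.4, -0.7, 0.4]
grip_width: 0.0314
```

```bash

python3 -m creep '{"dr":[[0,0,0],[0,0,0],[0,0,0],[0,0,0],[0,0,0]],"travel":[[0,0,-4],[0,0,-4],[0,0,-4],[0,0,-2],[0,0,0]],"gripper":[1,1,1,1,1]}'
python3 -m creep '{"dr":[[0,0,0],[0,0,0],[0,0,0],[0,0,0],[0,0,0]],"travel":[[0,0,-1],[0,0,-1],[0,0,-1],[0,0,-1],[0,0,0]],"gripper":[1,1,1,1,1]}'
python3 -m creep '{"dr":[[0,0,0],[0,0,0],[0,0,0],[0,0,0],[0,0,0]],"travel":[[0,0,-1],[0,0,-1],[0,0,0],[0,0,0],[0,0,0]],"gripper":[1,1,1,1,1]}'
```

```text
time_s: 53.8
eef_pos: [0.5993, 0.2348, 0.089]
orientation: [-3.141, 0.001, 0.086]
wrist_force: [0.8, -1.1, 0.2]
grip_width: 0.0315
time_s: 54.3
eef_pos: [0.5997, 0.235, 0.0859]
orientation: [-3.141, -0.001, 0.086]
wrist_force: [-0.1, 0.4, -0.8]
grip_width: 0.0315
time_s: 54.8
eef_pos: [0.6, 0.2353, 0.0857]
orientation: [-3.14, -0.002, 0.086]
wrist_force: [-0.3, 0.5, 0.7]
grip_width: 0.032
```

```bash

python3 -m creep '{"dr":[[0,0,0],[0,0,0],[0,0,0],[0,0,0],[0,0,0]],"travel":[[0,0,0],[0,0,0],[0,0,0],[0,0,8],[0,0,20]],"gripper":[0,-0.2,-0.2,-0.2,-0.2]}'
python3 -m creep '{"dr":[[0,0,0],[0,0,0],[0,0,0],[0,0,0],[0,0,0]],"travel":[[0,0,30],[0,0,35],[-3,-12,25],[-7,-27,5],[-8,-36,0]],"gripper":[-0.2,-0.2,-0.2,-0.2,-0.2]}'
python3 -m creep '{"dr":[[0,0,0.5],[0,0,0.5],[0,0,0.5],[0,0,0.5],[0,0,0.5]],"travel":[[-9,-40,0],[-9,-40,0],[-9,-40,0],[-9,-40,0],[-9,-40,0]],"gripper":[-0.2,-0.2,-0.2,-0.2,-0.2]}'
python3 -m creep '{"dr":[[0,0,0],[0,0,0],[0,0,0],[0,0,0],[0,0,0]],"travel":[[-9,-40,0],[-9,-40,0],[-9,-40,0],[-8,-35,0],[-8,-30,0]],"gripper":[-0.1,-0.1,-0.1,-0.1,-0.1]}'
```

```text
time_s: 55.3
eef_pos: [0.5979, 0.2347, 0.1111]
orientation: [-3.141, 0.004, 0.086]
wrist_force: [-0.3, -0.2, -0.7]
grip_width: 0.0553
time_s: 55.8
eef_pos: [0.581, 0.1622, 0.2151]
orientation: [-3.139, -0.003, 0.091]
wrist_force: [0.4, -0.9, 0.9]
grip_width: 0.0561
time_s: 56.3
eef_pos: [0.5348, -0.0435, 0.2207]
orientation: [-3.141, -0.012, 0.141]
wrist_force: [-0.3, -0.3, 0.8]
grip_width: 0.0555
time_s: 56.8
eef_pos: [0.4892, -0.2374, 0.2253]
orientation: [3.137, -0.017, 0.14]
wrist_force: [0.5, 0.2, 0.2]
grip_width: 0.0508
```

Remaining: about (-17, -64).

```bash

python3 -m creep '{"dr":[[0.1,0.5,0],[0.1,0.4,-0.4],[0,0,0],[0,0,0],[0,0,0]],"travel":[[-7,-32,0],[-4,-20,0],[0,-8,0],[0,0,-10],[0,0,-15]],"gripper":[-0.1,-0.1,-0.1,-0.1,-0.1]}'
python3 -m creep '{"dr":[[0,0,0],[0,0,0],[0,0,0],[0,0,0],[0,0,0]],"travel":[[0,0,-20],[0,0,-20],[0,0,-5],[0,0,0],[0,0,0]],"gripper":[-0.1,-0.1,-0.1,-0.1,-0.1]}'
```

```text
time_s: 57.3
eef_pos: [0.4774, -0.3047, 0.2041]
orientation: [3.137, -0.007, 0.127]
wrist_force: [0.0, 0.5, -0.9]
grip_width: 0.0512
time_s: 57.8
eef_pos: [0.4777, -0.2974, 0.1552]
orientation: [3.141, -0.005, 0.132]
wrist_force: [-0.7, 0.3, -0.7]
grip_width: 0.0515
```

```bash

python3 -m creep '{"dr":[[0,0.3,0],[0,0,0],[0,0,0],[0,0,0],[0,0,0]],"travel":[[-5,-3,0],[0,0,0],[0,0,-10],[0,0,-10],[0,0,-10]],"gripper":[-0.1,-0.1,-0.1,-0.1,-0.1]}'
python3 -m creep '{"dr":[[0,0,0],[0,0,0],[0,0,0],[0,0,0],[0,0,0]],"travel":[[0,0,-15],[0,0,-20],[0,0,-20],[0,0,-10],[0,0,0]],"gripper":[-0.1,-0.1,-0.1,-0.1,-0.1]}'
```

```text
time_s: 58.3
eef_pos: [0.4745, -0.3022, 0.1276]
orientation: [3.135, -0.005, 0.133]
wrist_force: [-0.0, -0.3, -0.0]
grip_width: 0.051
time_s: 58.8
eef_pos: [0.4724, -0.3007, 0.0552]
orientation: [3.14, -0.002, 0.132]
wrist_force: [0.4, 0.5, 0.4]
grip_width: 0.0509
```

```bash

python3 -m creep '{"dr":[[0,0.1,0],[0,0,0],[0,0,0],[0,0,0],[0,0,0]],"travel":[[0,0,-8],[0,0,-4],[0,0,-1],[0,0,0],[0,0,0]],"gripper":[-0.1,-0.1,-0.1,-0.1,0]}'
python3 -m creep '{"dr":[[0,0,0],[0,0,0],[0,0,0],[0,0,0],[0,0,0]],"travel":[[0,0,0],[0,0,0],[0,0,0],[0,0,0],[0,0,0]],"gripper":[0.3,0.6,1,1,1]}'
python3 -m creep '{"dr":[[0,0,0],[0,0,0],[0,0,0],[0,0,0],[0,0,0]],"travel":[[0,0,0],[0,0,0],[0,0,0],[0,0,0],[0,0,0]],"gripper":[1,1,1,1,1]}'
```

```text
time_s: 59.3
eef_pos: [0.4736, -0.3017, 0.0428]
orientation: [3.138, -0.002, 0.132]
wrist_force: [0.6, 0.5, -0.2]
grip_width: 0.048
time_s: 59.8
eef_pos: [0.4743, -0.3023, 0.0442]
orientation: [3.136, -0.004, 0.132]
wrist_force: [-0.9, -0.4, -0.2]
grip_width: 0.022
time_s: 60.3
eef_pos: [0.4742, -0.3022, 0.0441]
orientation: [3.136, -0.003, 0.132]
wrist_force: [0.1, -0.1, 0.3]
grip_width: 0.0218
```

```bash

python3 -m creep '{"dr":[[0,0,0],[0,0,0],[0,0,0],[0,0,0],[0,0,0]],"travel":[[0,0,5],[0,0,12],[0,0,25],[0,0,30],[0,0,30]],"gripper":[1,1,1,1,1]}'
python3 -m creep '{"dr":[[0,0,0],[0,0,0],[0,0,0],[0,0,0],[0,0,0]],"travel":[[0,0,35],[3,12,20],[6,28,8],[8,38,0],[8,38,0]],"gripper":[1,1,1,1,1]}'
python3 -m creep '{"dr":[[0.1,0.1,-0.5],[0.1,0.1,-0.5],[0.1,0.1,-0.5],[0.1,0.1,-0.5],[0,0.1,-0.4]],"travel":[[8,40,0],[8,40,0],[8,40,0],[8,40,0],[8,40,0]],"gripper":[1,1,1,1,1]}'
python3 -m creep '{"dr":[[0,0.1,0],[0,0.1,0],[0,0.1,0],[0,0.1,0],[0,0.1,0]],"travel":[[8,40,0],[8,40,0],[8,40,0],[8,40,0],[8,35,0]],"gripper":[1,1,1,1,1]}'
```

```text
time_s: 60.8
eef_pos: [0.4713, -0.2996, 0.1473]
orientation: [-3.14, 0.003, 0.132]
wrist_force: [0.7, -0.1, -1.5]
grip_width: 0.022
time_s: 61.3
eef_pos: [0.4984, -0.1873, 0.2247]
orientation: [3.13, -0.009, 0.124]
wrist_force: [0.6, 0.6, 0.4]
grip_width: 0.0216
time_s: 61.8
eef_pos: [0.539, 0.02, 0.2318]
orientation: [3.134, -0.008, 0.078]
wrist_force: [0.4, 0.1, -1.2]
grip_width: 0.022
time_s: 62.3
eef_pos: [0.5791, 0.2244, 0.2386]
orientation: [3.134, -0.006, 0.079]
wrist_force: [-0.4, -1.1, -0.7]
grip_width: 0.0221
```

```bash

python3 -m creep '{"dr":[[0.3,0.2,0.5],[0,0,0],[0,0,0],[0,0,0],[0,0,0]],"travel":[[6,35,0],[5,25,0],[3,10,0],[2,2,-10],[0,0,-15]],"gripper":[1,1,1,1,1]}'
python3 -m creep '{"dr":[[0,0,0],[0,0,0],[0,0,0],[0,0,0],[0,0,0]],"travel":[[0,0,-15],[0,0,-15],[0,0,-8],[0,0,0],[0,0,0]],"gripper":[1,1,1,1,1]}'
```

```text
time_s: 62.8
eef_pos: [0.5959, 0.3043, 0.2188]
orientation: [-3.141, -0.011, 0.095]
wrist_force: [-0.2, -0.3, -0.8]
grip_width: 0.0217
time_s: 63.3
eef_pos: [0.5946, 0.2972, 0.1766]
orientation: [3.138, -0.006, 0.09]
wrist_force: [0.3, -0.9, -0.7]
grip_width: 0.0223
```

```bash

python3 -m creep '{"dr":[[0.1,0.3,0],[0,0,0],[0,0,0],[0,0,0],[0,0,0]],"travel":[[0,2,-8],[0,0,-15],[0,0,-15],[0,0,-5],[0,0,0]],"gripper":[1,1,1,1,1]}'
python3 -m creep '{"dr":[[0,0,0],[0,0,0],[0,0,0],[0,0,0],[0,0,0]],"travel":[[0,0,0],[0,0,0],[0,0,0],[0,0,0],[0,0,0]],"gripper":[1,1,1,1,1]}'
python3 - <<'E'
from h import *
e=shot("scene","s8"); 
p=arm.read_state(); print(p["eef_pos"],p["orientation"],(w2p(e,[[.594,.3013,.074],p["eef_pos"]-[0,0,.0411]])-[125,200])*6)
save(e["frame"],"c8",(125,200,235,290),6)
E
```

```text
time_s: 63.8
eef_pos: [0.5968, 0.2991, 0.1351]
orientation: [-3.141, -0.006, 0.088]
wrist_force: [-0.3, -0.4, 0.2]
grip_width: 0.0222
time_s: 64.3
eef_pos: [0.5983, 0.2998, 0.1381]
orientation: [-3.14, -0.011, 0.089]
wrist_force: [0.2, -0.4, -0.1]
grip_width: 0.022
[0.59830119 0.29979248 0.13810421] [-3.13987693 -0.01057142  0.08871254] [[271.29382447 398.75622807]
 [258.01906644 339.53411535]]
```

View pics/c8.png

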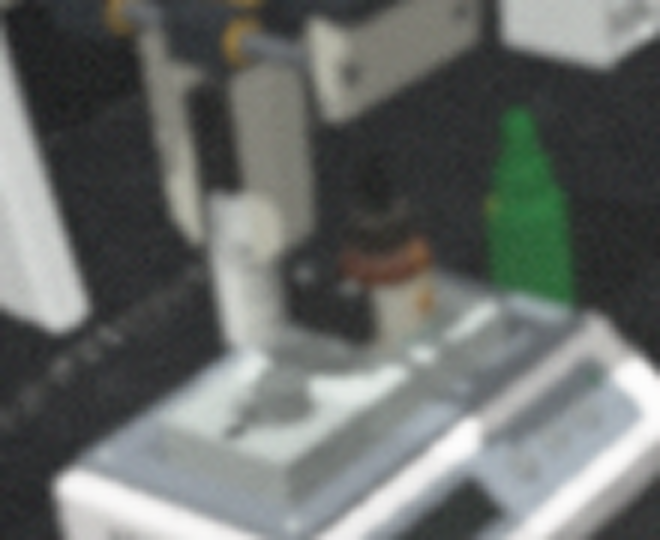

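The vial is upright (base 258,342) above and behind its hole (about 276,397), and the bottle stands in the 40 mm hole. I'll shift x by about -4.5 mm and lower.

```bash

python3 -m creep '{"dr":[[0,0.6,0],[0,0,0],[0,0,0],[0,0,0],[0,0,0]],"travel":[[-5,0,-5],[0,0,-5],[0,0,-4],[0,0,-2],[0,0,0]],"gripper":[1,1,1,1,1]}'
python3 -m creep '{"dr":[[0,0,0],[0,0,0],[0,0,0],[0,0,0],[0,0,0]],"travel":[[0,0,0],[0,0,0],[0,0,0],[0,0,0],[0,0,0]],"gripper":[1,1,1,1,1]}'
```

```text
time_s: 64.85
eef_pos: [0.5924, 0.2997, 0.1202]
orientation: [-3.139, 0.002, 0.089]
wrist_force: [-0.4, 0.5, -0.1]
grip_width: 0.0223
time_s: 65.35
eef_pos: [0.5927, 0.2997, 0.1205]
orientation: [-3.139, 0.001, 0.089]
wrist_force: [-0.1, 0.1, 0.0]
grip_width: 0.0216
```

```bash

python3 -m creep '{"dr":[[0,0,0],[0,0,0],[0,0,0],[0,0,0],[0,0,0]],"travel":[[0.5,0,-3],[0,0,-3],[0,0,-3],[0,0,-1],[0,0,0]],"gripper":[1,1,1,1,1]}'
python3 -m creep '{"dr":[[0,0,0],[0,0,0],[0,0,0],[0,0,0],[0,0,0]],"travel":[[0,0,-3],[0,0,-3],[0,0,-2],[0,0,0],[0,0,0]],"gripper":[1,1,1,1,1]}'
```

```text
time_s: 65.85
eef_pos: [0.5932, 0.2997, 0.1095]
orientation: [-3.139, 0.001, 0.089]
wrist_force: [0.1, 0.0, -0.6]
grip_width: 0.0221
time_s: 66.35
eef_pos: [0.5931, 0.2997, 0.1006]
orientation: [-3.139, 0.002, 0.089]
wrist_force: [0.4, 0.5, 0.3]
grip_width: 0.0219
```

Underside at about 60 mm, 14 mm into the hole, with no force. The last 13.5 mm follows.

```bash

python3 -m creep '{"dr":[[0,0,0],[0,0,0],[0,0,0],[0,0,0],[0,0,0]],"travel":[[0,0,-3],[0,0,-3],[0,0,-3],[0,0,-1],[0,0,0]],"gripper":[1,1,1,1,1]}'
python3 -m creep '{"dr":[[0,0,0],[0,0,0],[0,0,0],[0,0,0],[0,0,0]],"travel":[[0,0,-1],[0,0,-1],[0,0,-1],[0,0,0],[0,0,0]],"gripper":[1,1,1,1,1]}'
python3 -m creep '{"dr":[[0,0,0],[0,0,0],[0,0,0],[0,0,0],[0,0,0]],"travel":[[0,0,-1],[0,0,-1],[0,0,0],[0,0,0],[0,0,0]],"gripper":[1,1,1,1,1]}'
```

```text
time_s: 66.85
eef_pos: [0.5931, 0.2997, 0.0898]
orientation: [-3.139, 0.001, 0.089]
wrist_force: [0.7, 0.1, -0.4]
grip_width: 0.0224
time_s: 67.35
eef_pos: [0.5935, 0.2998, 0.0872]
orientation: [-3.139, 0.0, 0.089]
wrist_force: [0.2, -0.0, 0.0]
grip_width: 0.022
time_s: 67.85
eef_pos: [0.5937, 0.3, 0.0872]
orientation: [-3.139, -0.001, 0.089]
wrist_force: [-1.1, -0.5, -0.4]
grip_width: 0.0224
```

Seated at 0.0872 (expected 0.0871). I'll release, rise and move clear for the final look.

```bash

python3 -m creep '{"dr":[[0,0,0],[0,0,0],[0,0,0],[0,0,0],[0,0,0]],"travel":[[0,0,0],[0,0,0],[0,0,0],[0,0,8],[0,0,20]],"gripper":[0,-0.2,-0.3,-0.3,-0.3]}'
python3 -m creep '{"dr":[[0,0,0],[0,0,0],[0,0,0],[0,0,0],[0,0,0]],"travel":[[0,0,30],[0,0,35],[0,-10,25],[-6,-27,10],[-8,-36,0]],"gripper":[-0.3,-0.3,-0.3,-0.3,-0.3]}'
python3 -m creep '{"dr":[[0,0,0],[0,0,0],[0,0,0],[0,0,0],[0,0,0]],"travel":[[-9,-40,0],[-9,-40,0],[-9,-40,0],[-9,-40,0],[-9,-40,0]],"gripper":[-0.3,-0.3,-0.3,-0.3,-0.3]}'
python3 -m creep '{"dr":[[0,0,0],[0,0,0],[0,0,0],[0,0,0],[0,0,0]],"travel":[[-9,-40,0],[-9,-40,0],[-9,-40,0],[-9,-40,0],[-9,-40,0]],"gripper":[-0.3,-0.3,-0.3,-0.3,-0.3]}'
python3 -m creep '{"dr":[[0,0,0],[0,0,0],[0,0,0],[0,0,0],[0,0,0]],"travel":[[-9,-40,0],[-5,-30,0],[-2,-10,0],[0,0,0],[0,0,0]],"gripper":[-0.3,-0.3,-0.3,-0.3,-0.3]}'
python3 - <<'E'
from h import *
e=shot("scene","s9"); d=shot("top","t9")
a=cv2.resize(d["frame"][165:285,138:298],(533,400),interpolation=cv2.INTER_CUBIC)
b=cv2.resize(e["frame"][200:340,120:213],(266,400),interpolation=cv2.INTER_CUBIC)
save(np.hstack([a,b]),"c9")
E
```

```text
time_s: 68.35
eef_pos: [0.5915, 0.2992, 0.1124]
orientation: [-3.14, 0.006, 0.089]
wrist_force: [-0.9, 1.0, 0.0]
grip_width: 0.0571
time_s: 68.85
eef_pos: [0.5784, 0.2288, 0.2214]
orientation: [-3.138, -0.001, 0.094]
wrist_force: [0.4, -1.4, 0.1]
grip_width: 0.0605
time_s: 69.35
eef_pos: [0.5322, 0.0233, 0.2271]
orientation: [-3.139, -0.01, 0.098]
wrist_force: [0.4, 0.2, -0.5]
grip_width: 0.0606
time_s: 69.85
eef_pos: [0.4847, -0.1846, 0.2319]
orientation: [3.141, -0.017, 0.099]
wrist_force: [-0.5, 0.9, -0.1]
grip_width: 0.0605
time_s: 70.35
eef_pos: [0.4665, -0.2723, 0.2351]
orientation: [3.137, -0.02, 0.092]
wrist_force: [1.2, -0.5, 0.6]
grip_width: 0.0603
```

View pics/c9.png

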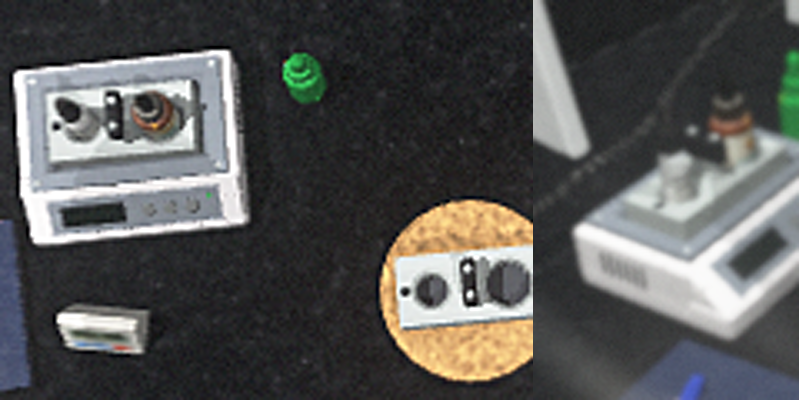

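The final crops show the clean insert home, with the bottle (150,110) and vial (75,115) upright in their own holes. The used insert is on the mat's middle, with its grip at (470,282) and the mat centre at about (470,290). The green bottle and timer have not moved.

```bash
python3 -c "
from workcell import arm; print(arm.finish_job())"
```

```text
the job is handed in; nothing more can be done
None
```

The swap is done and handed in after about 70 s of robot time (limit 141 s). I stood the bottle and vial in the clear tray and lifted the used insert onto the middle of the cork mat. Then I lowered the clean insert into the heater and put the bottle back in the 40 mm hole and the vial in the 28 mm hole.

**Seating:** The clean insert, bottle and vial each stopped within 0.1 mm of their calculated home heights (TCP at 82.1, 85.7 and 87.2 mm). The sideways force readings stayed around 1 N as each was lowered in.

**Last pictures:** Both stand upright in the clean insert, the used insert lies flat on the mat's middle, and the timer and green bottle look unmoved. The gripper was open, well clear and touching nothing.

**Not checked or disagreeing:**
- The final crops did not include the specimen cup. It stood in place in a mid-job picture, and the arm did not go near it afterwards.
- Just before the vial went in, the picture put its hole about 3 mm from my computed position. The vial went in freely.

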